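Check the jar caps and lock-chest the stock

ROBOT

A 6-joint arm with a two-finger parallel gripper is mounted at the origin on the work surface. World frame = base frame: x ahead of the robot, y to its left, z up, the work surface at z = 0. Lengths are in m, angles in degrees, forces in N, time in s.
With the tool pointing down it reaches from about 0.3 to 0.875 m from the base axis. Payload 6.4 kg.
Tool frame: the origin (TCP) lies on the mounting face of the last link; the fingertips stand 166 mm ahead of it and the grasp point (between the pads) lies 147 mm ahead of it (grasp_offset is the z of the grasp point in the tool frame, in m); z points along the fingers, y is the direction in which the jaws open and shut (so a half turn about z gives the same grasp; the last joint's range is limited). The gripper opens to 88 mm and grips with 3 to 60 N. Pads are 18 mm wide; open, the fingers measure 123 mm over their backs; the gripper's body (75 mm by 187 mm) begins 45 mm behind the grasp point.
Start: joints at [58.195, 10.359, 92.074, -0, 77.567, -11.82], TCP at [0.197, 0.54, 0.405] pointing down, gripper open.
Joint ranges: [-171.53, 171.53], [-51.25, 118.39], [17.06, 147.69], [-65.23, 245.23], [0, 150.52], [-178.68, 178.68]. Speed limits (degrees/s): [147.25, 147.25, 172.46, 180, 180, 180].

INTERFACE

Orientations are given as [roll, pitch, yaw] about the fixed x, y, z axes, in that order (R = Rz(yaw) Ry(pitch) Rx(roll)).
In Python, from workcell import state, grab_frame, job_done, grasp_offset gives the robot as it stands.
- The arm moves only by the tool arm_command, never from a script. Its argument "commands" is text: rows parted by semicolons, each of 7 numbers parted by spaces: the shift along the tool's x, y, z in cm, then the turn, a rotation vector about the tool's x, y, z in degrees, then the closure, from 0 (fully open) to 1 (shut). In form: tx ty tz wx wy wz grip; .... A call has 1 to 5 rows; each row is the pose to reach, as a shift and turn from the pose commanded when the call began, along the tool's axes at that moment; what a row does not reach only later rows make up. A row lasts 1/12 s, in which the tool goes at most 41.7 mm and 7.16 degrees, less where a joint would pass 70% of its speed; a pose out of reach is approached as far as the arm can. A call with a gripper value outside its range is refused whole. The fingers move at their own pace and stop on an object; "squeeze" is the grip in N (left out, the last holds). Time passes only in rows, so rows that repeat a pose let the fingers close. It gives the time, the measured TCP pose, the force and the opening at its end, in the units of the state.
- state(): the state, without advancing time (a new reading comes with each control period).
- grab_frame(name): name is "scene" or "top"; returns a dict with "pixels" (384x512x3 uint8, red, green, blue), "intrinsics" (3x3 intrinsics, pixels), "T" (4x4, takes a point from camera to world coordinates). Camera axes: x right, y up, looking along -z (the intrinsics and any distortion apply to the point x, -y, -z); pixel columns grow to the right and rows downward; lengths in m; the calibration is good to about 2 mm. A picture is of the moment at which its call begins. There is no depth.
- job_done(): hands the job in, once; it reports no verdict.
The state is a dict: "t": time; "qpos": joint angles; "joint_vel": joint speeds; "joint_efforts": joint torques, N m; "tcp_pos": TCP position; "orientation": TCP orientation; "contact_force": force on the tool from outside, world axes, zero at the start; "torque": the same for the moment, N m; "grip_width": opening from 0.0 (shut) to 1.0 (fully open).
Only numpy, scipy, OpenCV 4.12 (cv2) and the standard library are available. Lean on these libraries where they do the work, as an engineer would, in place of code of your own. Each camera call takes 0.05 s, during which the arm holds its last target.

TASK

Unlock the green stock chest by setting the dial nearer the robot to 4 and the farther dial to 2, and slide its cover fully open. Then tug each jar's cap upwards to find the loose ones, screw every loose cap clockwise until it is fully tight, and stand all the jars upright inside the chest. Finally slide the cover fully shut, turn the nearer dial back to 2 to lock it, and leave the other things on the table where they are.

Things in the scene. Friction and masses are not known exactly. Their poses are not given: they have to be found in the camera images.
- chest: green steel chest fixed to the table. Origin: centre of the compartment's underside; x across it, away from the robot, y along it to the left; yaw varies. Compartment 124 (x) by 330 mm (y) inside, centred on the origin, open on top; floor 6 mm above the table, walls 8 mm thick, 90 high. Holds five jars in a row along y, 66 mm apart. Cover runners at its back reach x = 205 mm.
- cover (a joint): the chest's flat sliding cover: 0 shut, 0.125 m fully open, sliding along the chest's +x; it stays where it is left (1.5 N friction). It cannot move more than 3 mm until both dials are within about 0.15 rad of the code, nor shut through dials turned off it.
- cover_grip (a point): centre of the cover's black handle bar, 125 mm above the table; the bar is 12 mm thick (x), 70 mm long (y) and 12 mm high, on two feet, its top 131 mm and the cover's upper side 99 mm above the table. Axes as the chest's.
- dial_near (a joint): dial nearer the robot, on the lock block at the chest's right side (190 x 100 mm, 75 mm high, centred at y = -225 mm in the chest frame), at chest x = -45 mm. Numbers 1 to 5, shown by 1 to 5 pips on the plate, at 0, 0.5, 1.0, 1.5 and 2.0 rad; the value grows clockwise seen from above; hard stops at 0 and 2.0; it stays where it is left (0.05 N m).
- dial_near_grip (a point): on the near dial's axis, 105 mm above the table, 6 mm below the top of its steel grip bar: 40 mm long, 12 thick, standing 28 mm tall on a 44 mm disc (top at 83 mm). The red end is the pointer. Axes turn with the dial, at value 0 they are the chest's. The bar lies at -0.571 rad (counter-clockwise positive) from the point's x axis, so at -0.571 rad minus the dial's value in the chest frame.
- dial_far (a joint): dial farther from the robot, at chest x = +45 mm, otherwise like dial_near.
- dial_far_grip (a point): as dial_near_grip, on the far dial.
- jar_a: amber jar, paper label, ribbed black screw cap, 78 mm tall, 0.29-0.46 kg. Body 47 mm wide, 55 high; cap 52 mm wide, from 56 to 78 mm above the foot, never comes off: carry the jar by it. All look alike. Origin: centre of underside, z up. Any may be absent. A loose cap lifts freely 6 mm, then carries the jar; a tight one (play under 1.5 mm) lifts the jar at once.
- jar_b: as jar_a.
- jar_c: as jar_a.
- jar_d: as jar_a.
- jar_e: as jar_a.
- mark_a (a point): white dot on top of jar_a's cap, 20 mm off its axis, 78 mm above the jar's foot; moves with the cap. Where it points does not tell tight from loose. A loose cap tightens by 0.6 to 1.2 rad clockwise from above, only while down (not lifted), at about 0.012 N m, less than the jar's grip on the table; at the hard stop the whole jar turns along. 
- mark_b (a point): as mark_a, on jar_b.
- mark_c (a point): as mark_a, on jar_c.
- mark_d (a point): as mark_a, on jar_d.
- mark_e (a point): as mark_a, on jar_e.
- coin_tin: round flat brass tin, 52 mm across, 21 mm high, among the jars; leave it alone. Origin under its centre.
- brush: dark wooden brush lying on its black bristles, 120 by 42 by 33 mm; leave it alone.
- wood_bowl: dark wooden bowl, 90 mm across, 60 mm high; leave it alone.
- tape_roll: clear tape roll lying flat, 90 mm across, 45 mm high; leave it alone.
- tonic: green bottle, 60 mm across, 160 mm high; leave it alone.
Things that resemble listed ones, but are neither listed nor needed, are in the scene too. Leave any pink look-alike of the jar_a alone.

How it is judged:
By the outcome, as a careful person would: the job done as asked, in the order asked, and still so for the second after the job is handed in, with the robot touching nothing.
Of jar_a, jar_b, jar_c, jar_d, jar_e only 4 to 5 are there at a start; the rules pass over those that are not, and their reading is None.
At some moment in a run one of jar_a, jar_b, jar_c, jar_d, jar_e may be knocked a few centimetres aside while the robot is not near it.
It also fails if it takes over 210 s, if anything falls off the work surface, if the arm or the gripper's body presses on something with over 40 N, if the wrist force passes 120 N, or if a joint passes its speed limit or range.

## Working session

There is one attempt and no reset: what is moved stays moved. The work goes in short steps, Python scripts to look and compute and a tool call to move; the robot and the scene stay as the last step left them, time stands still between calls to the robot, and variables do not carry over. Pictures are saved under pics/ and viewed, and the job is handed in when it is done.

Besides the shell and the picture viewer there is one more tool, called after "Request:" as a command line: name --argument value ..., lists and objects as JSON in quotes. arm_command: Moves the arm, as the interface text tells. Its arguments: {"type":"object","properties":{"commands":{"type":"string"},"squeeze":{"type":"number"}},"required":["commands"]}

```bash
ls; mkdir -p pics
python3 - <<'E'
from workcell import *
import cv2
print(state()); print(grasp_offset)
for n in ("scene","top"):
    f=grab_frame(n); cv2.imwrite(f"pics/{n}0.png",f["pixels"][:,:,::-1]); print(n,f["intrinsics"],f["T"],[k for k in f])
E
```

```text
pics
{'t': 0.0, 'qpos': array([ 5.81962734e+01,  1.03982239e+01,  9.21287650e+01, -8.83918574e-04,
        7.75649792e+01, -1.18205518e+01]), 'joint_vel': array([0.0765913 , 0.00306912, 0.04053996, 0.0503976 , 0.00936589,
       0.00632238]), 'joint_efforts': array([ 5.23881261e-05, -4.33862078e+01, -3.41846645e+01,  7.02155661e-02,
        3.85213096e-02, -2.02068723e-04]), 'tcp_pos': array([0.19636574, 0.54018008, 0.4038703 ]), 'orientation': array([-1.79909805e+02, -1.79948301e-02,  1.60017002e+02]), 'contact_force': array([0.49417091, 0.80824223, 0.33705251]), 'torque': array([ 0.02433488, -0.0584428 ,  0.00043536]), 'grip_width': 0.9990526870221866}
0.1473
scene [[348.18579962   0.         257.49951479]
 [  0.         348.18579962 189.4788066 ]
 [  0.           0.           1.        ]] [[ 0.70532299 -0.49078255  0.51151928  1.18564969]
 [ 0.7087107   0.47214472 -0.52422181 -0.63739598]
 [ 0.01576779  0.73226488  0.68083737  0.95106634]
 [ 0.          0.          0.          1.        ]] ['pixels', 'intrinsics', 'T']
top [[402.13246162   0.         244.54818433]
 [  0.         402.13246162 192.54111991]
 [  0.           0.           1.        ]] [[ 0.00210957  0.99833908 -0.05757291  0.49200292]
 [-0.99999586  0.00221883  0.00183394  0.01980741]
 [ 0.00195864  0.0575688   0.99833962  1.2246421 ]
 [ 0.          0.          0.          1.        ]] ['pixels', 'intrinsics', 'T']
```

View pics/top0.png

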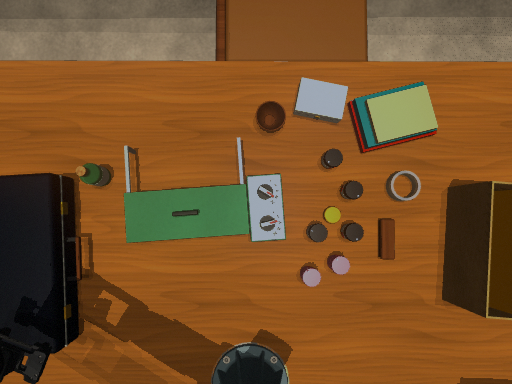

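View pics/scene0.png

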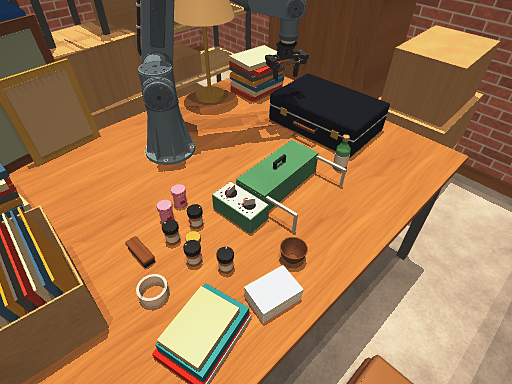

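Top view: black-capped jars at (332,158), (352,189), (318,232), (352,231). Things that could be mistaken for them are the pink look-alikes at (312,276) and (341,264), the brass tin at (332,215) and the bowl at (270,117). The chest is at (186,213), with the dials at (267,191) far and (268,223) near. I'll check close crops.

```bash
cat > h.py <<'E'
import numpy as np, cv2, json
from workcell import *
def cam(n):
    f=grab_frame(n); return f
def proj(f,P):
    P=np.atleast_2d(P).astype(float); T=f["T"]; K=f["intrinsics"]
    c=(P-T[:3,3])@T[:3,:3]
    return np.c_[K[0,0]*c[:,0]/-c[:,2]+K[0,2], K[1,1]*(-c[:,1])/-c[:,2]+K[1,2]]
def unproj(f,uv,z):
    T=f["T"]; K=f["intrinsics"]; u,v=uv
    d=T[:3,:3]@np.array([(u-K[0,2])/K[0,0], -(v-K[1,2])/K[1,1], -1])
    o=T[:3,3]; return o+d*(z-o[2])/d[2]
def crop(f,x0,y0,x1,y1,s,name):
    im=f["pixels"][y0:y1,x0:x1,::-1]; cv2.imwrite("pics/"+name,cv2.resize(im,None,fx=s,fy=s,interpolation=cv2.INTER_CUBIC))
E
python3 - <<'E'
from h import *
f=cam("top")
crop(f,230,140,380,290,5.3 and 4,"c1.png"); crop(f,115,130,295,250,4,"c2.png"); crop(f,240,170,290,245,8,"c3.png")
for uv in [(332,158),(352,189),(318,232),(352,231)]: print(unproj(f,uv,.078))
E
```

```text
[ 0.65803902 -0.23321541  0.078     ]
[ 0.56895223 -0.28949256  0.078     ]
[ 0.44629988 -0.19121887  0.078     ]
[ 0.4493269  -0.28790384  0.078     ]
```

View pics/c1.png

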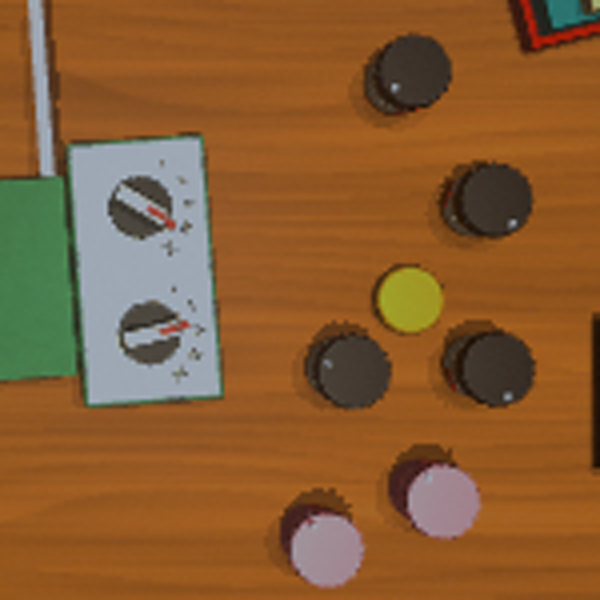

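View pics/c2.png

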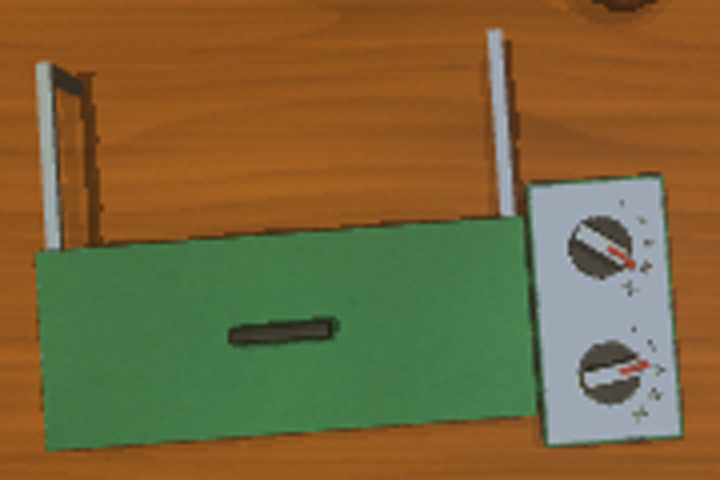

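View pics/c3.png

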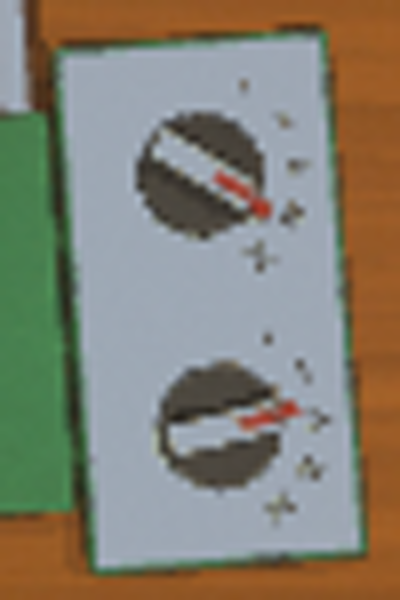

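```bash
cat >> h.py <<'E'
def fitchest(f,blk,):
    from scipy.optimize import least_squares
    L=np.array([[.095,-.175,.075],[.095,-.275,.075],[-.095,-.275,.075],[-.095,-.175,.075]])
    def W(p,L): 
        c,s=np.cos(p[2]),np.sin(p[2]); return np.c_[p[0]+c*L[:,0]-s*L[:,1],p[1]+s*L[:,0]+c*L[:,1],L[:,2]]
    r=least_squares(lambda p:(proj(f,W(p,L))-blk).ravel(),[.5,.18,.07]); return r.x,r.fun
E
python3 - <<'E'
from h import *
f=cam("top")
blk=np.array([[60,50],[325,32],[362,553],[93,572]])/8-.5+.06+[240,170]
p,r=fitchest(f,blk); print(p,np.degrees(p[2]),r)
c,s=np.cos(p[2]),np.sin(p[2])
w=lambda x,y,z:np.array([p[0]+c*x-s*y,p[1]+s*x+c*y,z])
for n,x,y,z in [("near",-.045,-.225,.111),("far",.045,-.225,.111),("grip",0,0,.131),("c",.07,.173,.099),("c",.07,-.173,.099),("c",-.07,-.173,.099),("c",-.07,.173,.099)]:
    q=proj(f,w(x,y,z))[0]; print(n,w(x,y,z),q,(q-[115,130])*4,(q-[240,170])*8)
# bar angles: tail,tip pixels c3
for n,a,b in [("near",(170,440),(298,408)),("far",(160,143),(268,210))]:
    A=unproj(f,np.array(a)/8-.44+[240,170],.111);B=unproj(f,np.array(b)/8-.44+[240,170],.111)
    ang=np.arctan2(*(B-A)[[1,0]]); print(n,(A+B)/2,np.degrees(ang),"val",-.571-(ang-p[2]))
E
```

```text
[0.50160833 0.18135278 0.06721169] 3.850946241950701 [-0.8842256  -0.59968466  0.73275545 -0.59849716  0.79847785  0.61987136
 -0.64703894  0.54814932]
near [ 0.47182118 -0.04616145  0.111     ] [267.62610357 223.09901486] [610.50441427 372.39605945] [221.00882853 424.79211891]
far [ 0.56161798 -0.04011695  0.111     ] [265.40947843 190.64726214] [601.63791372 242.58904857] [203.27582745 165.17809715]
grip [0.50160833 0.18135278 0.131     ] [184.28205925 212.06138839] [277.12823701 328.24555355] [-445.74352599  336.4911071 ]
c [0.55983141 0.35866345 0.099     ] [122.90967592 191.23315723] [ 31.6387037  244.93262893] [-936.7225926   169.86525787]
c [0.58306915 0.01344466 0.099     ] [246.09758336 183.24528883] [524.39033345 212.98115533] [ 48.78066689 105.96231066]
c [0.44338525 0.00404211 0.099     ] [249.37589103 233.21119321] [537.50356413 412.84477283] [ 75.00712825 505.68954567]
c [0.42014751 0.34926089 0.099     ] [125.31035674 241.34435002] [ 41.24142694 445.37740008] [-917.51714611  570.75480016]
near [ 0.47331471 -0.04944114  0.111     ] -75.89341178759426 val 0.8208016075047371
far [ 0.55891899 -0.0426028   0.111     ] -121.78154656904832 val 1.6217006470400392
```

Run:
```python
from h import *
from scipy.optimize import least_squares
f=cam("top")
c3=np.array([[60,50],[325,32],[362,553],[93,572],[234,424],[214,176.]])
c2=np.array([[38,252],[525,215],[535,415],[45,450],[282,332.]])
uv=np.r_[(c3+.5)/8-.5+[240,170],(c2+.5)/4-.5+[115,130]]
L=np.array([[.095,-.175,.075],[.095,-.275,.075],[-.095,-.275,.075],[-.095,-.175,.075],[-.045,-.225,.111],[.045,-.225,.111],
 [.07,.173,.099],[.07,-.173,.099],[-.07,-.173,.099],[-.07,.173,.099],[0,0,.131]])
def W(p,L):
    c,s=np.cos(p[2]),np.sin(p[2]); return np.c_[p[0]+c*L[:,0]-s*L[:,1],p[1]+s*L[:,0]+c*L[:,1],L[:,2]]
r=least_squares(lambda p:(proj(f,W(p,L))-uv).ravel(),[.5,.18,.07]); p=r.x
print(p,np.degrees(p[2])); print(r.fun.reshape(-1,2).round(2)); print(W(p,L[[4,5,10]]))
json.dump(list(p),open("chest.json","w"))
s=cam("scene"); crop(s,200,120,360,240,5,"s1.png")
im=cv2.imread("pics/s1.png")
for q in proj(s,W(p,L)): cv2.circle(im,tuple(((q-[200,120]+.5)*5-.5).astype(int)),3,(255,0,255),1)
cv2.imwrite("pics/s1.png",im)
```

```text
[0.50012096 0.18039577 0.07235028] 4.1453655690173905
[[-0.75 -0.39]
 [ 0.86 -0.56]
 [ 1.27  0.63]
 [-0.16  0.74]
 [-0.79  0.65]
 [-0.67 -0.79]
 [-1.   -0.54]
 [ 0.41  0.09]
 [ 1.45  0.04]
 [-0.09  0.07]
 [-0.5  -0.01]]
[[ 0.4715033  -0.04726853  0.111     ]
 [ 0.56126785 -0.04076268  0.111     ]
 [ 0.50012096  0.18039577  0.131     ]]
```

View pics/s1.png

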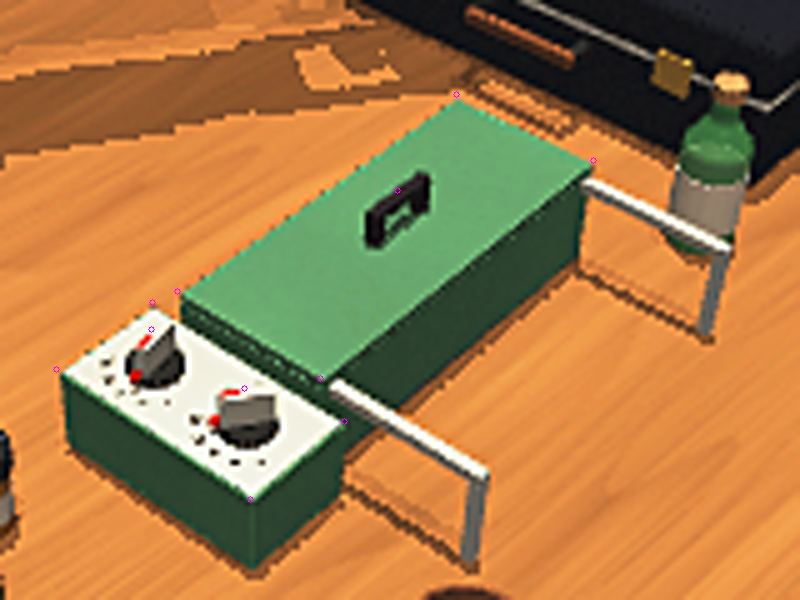

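```bash
cat >> h.py <<'E'
from scipy.spatial.transform import Rotation as Ro
P=json.load(open("chest.json")) if __import__("os").path.exists("chest.json") else None
def w(x,y,z=0):
    c,s=np.cos(P[2]),np.sin(P[2]); return np.array([P[0]+c*x-s*y,P[1]+s*x+c*y,z])
CY=np.degrees(P[2]) if P else 0
def plan(g,yaw,show=True):
    """g: grasp point target world, yaw: tool yaw deg (mod 180 -> nearest)"""
    st=state(); R=Ro.from_euler("xyz",st["orientation"],degrees=True)
    cy=st["orientation"][2]; dy=(yaw-cy+90)%180-90
    T=Ro.from_euler("xyz",[180,0,cy+dy],degrees=True)
    tcp=np.array(g)-T.apply([0,0,grasp_offset])
    d=R.inv().apply(tcp-st["tcp_pos"])*100; rv=(R.inv()*T).as_rotvec(degrees=True)
    n=max(np.linalg.norm(d)/4.17,np.linalg.norm(rv)/7.16)
    print("d cm",d.round(2),"rv",rv.round(1),"rows>=%.1f"%n,"| t %.2f"%st["t"],"grasp",(st["tcp_pos"]+R.apply([0,0,grasp_offset])).round(4),"yaw %.1f"%cy,"q6 %.0f"%st["qpos"][5],"F",st["contact_force"].round(1),"Tq",st["torque"].round(3),"grip %.3f"%st["grip_width"])
E
python3 - <<'E'
from h import *
plan(w(-.045,-.225,.22),-76)
E
```

```text
d cm [-45.93 -45.82   3.73] rv [-0.  0. 56.] rows>=15.6 | t 0.30 grasp [0.1964 0.5403 0.2571] yaw 160.0 q6 -12 F [-0.   0.1  0.1] Tq [ 0.005 -0.049 -0.009] grip 1.001
```

Request:
arm_command --commands "-45.9 -45.8 3.7 0 0 56 0.45; -45.9 -45.8 3.7 0 0 56 0.45; -45.9 -45.8 3.7 0 0 56 0.45; -45.9 -45.8 3.7 0 0 56 0.45; -45.9 -45.8 3.7 0 0 56 0.45" --squeeze 20

```text
t: 0.72
tcp_pos: [0.2848, 0.3504, 0.3927]
orientation: [180.0, 0.0, 123.9]
contact_force: [1.6, 0.3, 0.2]
grip_width: 0.649
```

```bash
python3 -c "
from h import *
plan(w(-.045,-.225,.22),-76)"
```

```text
d cm [-43.42  -6.69   2.54] rv [ 0.   0.  19.9] rows>=10.6 | t 0.72 grasp [0.2848 0.3504 0.2454] yaw 123.9 q6 2 F [1.6 0.3 0.2] Tq [-0.081 -0.001  0.012] grip 0.649
```

Request:
arm_command --commands "-43.4 -6.7 2.5 0 0 19.9 0.45; -43.4 -6.7 2.5 0 0 19.9 0.45; -43.4 -6.7 2.5 0 0 19.9 0.45; -43.4 -6.7 2.5 0 0 19.9 0.45; -43.4 -6.7 2.5 0 0 19.9 0.45"

```text
t: 1.13
tcp_pos: [0.3742, 0.1623, 0.3812]
orientation: [179.9, 0.0, 104.3]
contact_force: [-0.0, 0.8, -0.2]
grip_width: 0.547
```

```bash
python3 -c "
from h import *
plan(w(-.045,-.225,.22),-76)"
```

```text
d cm [-22.71   4.25   1.4 ] rv [0.1 0.  0.3] rows>=5.6 | t 1.13 grasp [0.3744 0.1623 0.2339] yaw 104.3 q6 -8 F [-0.   0.8 -0.2] Tq [-0.027 -0.004  0.011] grip 0.547
```

Request:
arm_command --commands "-22.7 4.25 1.4 0 0 0.3 0.45; -22.7 4.25 1.4 0 0 0.3 0.45; -22.7 4.25 1.4 0 0 0.3 0.45; -22.7 4.25 1.4 0 0 0.3 0.45; -22.7 4.25 1.4 0 0 0.3 0.45"

```text
t: 1.55
tcp_pos: [0.4619, -0.0266, 0.3685]
orientation: [180.0, 0.0, 104.0]
contact_force: [0.5, 1.1, -0.7]
grip_width: 0.549
```

Request:
arm_command --commands "-2 0.3 0.1 0 0 0 0.45; -2 0.3 0.1 0 0 0 0.45; -2 0.3 0.1 0 0 0 0.45"

```text
t: 1.8
tcp_pos: [0.4693, -0.0439, 0.3671]
orientation: [-180.0, -0.0, 103.9]
contact_force: [-0.3, -0.3, -1.2]
grip_width: 0.545
```

```bash
python3 -c "
from h import *
plan(w(-.045,-.225,.106),-76)
f=cam('top'); crop(f,230,160,300,250,6,'d1.png')"
```

```text
d cm [-0.38  0.14 11.38] rv [-0.  -0.  -0.1] rows>=2.7 | t 1.80 grasp [ 0.4692 -0.0438  0.2198] yaw 103.9 q6 -34 F [-0.3 -0.3 -1.2] Tq [-0.037  0.043 -0.004] grip 0.545
```

View pics/d1.png

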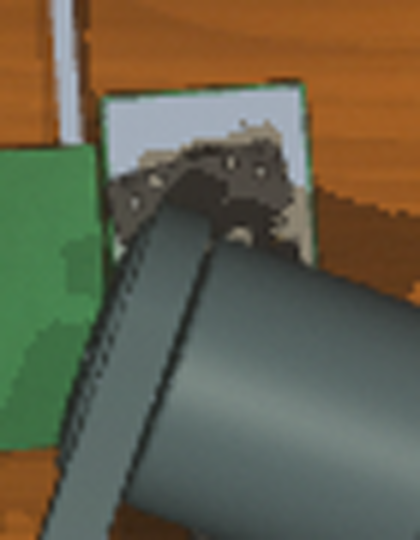

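Request:
arm_command --commands "-0.38 0.14 4 0 0 0 0.45; -0.38 0.14 8 0 0 0 0.45; -0.38 0.14 10 0 0 0 0.45; -0.38 0.14 11.4 0 0 0 0.45; -0.38 0.14 11.4 0 0 0 0.45"

```text
t: 2.27
tcp_pos: [0.4696, -0.0442, 0.2505]
orientation: [-179.7, -0.2, 104.1]
contact_force: [-0.4, 0.2, 0.8]
grip_width: 0.548
```

```bash
python3 -c "
from h import *
plan(w(-.045,-.225,.106),-76); print(state()['qpos'])
f=cam('scene'); crop(f,190,110,290,250,5,'d2.png')"
```

```text
d cm [-0.34  0.11 -0.29] rv [-0.3 -0.2  0.1] rows>=0.1 | t 2.27 grasp [ 0.4687 -0.0439  0.1032] yaw 104.1 q6 -34 F [-0.4  0.2  0.8] Tq [-0.07   0.063  0.011] grip 0.548
[-1.98507659e+01  9.30609161e+00  1.13394346e+02  1.68344181e-02
  5.76654585e+01 -3.39894673e+01]
```

View pics/d2.png

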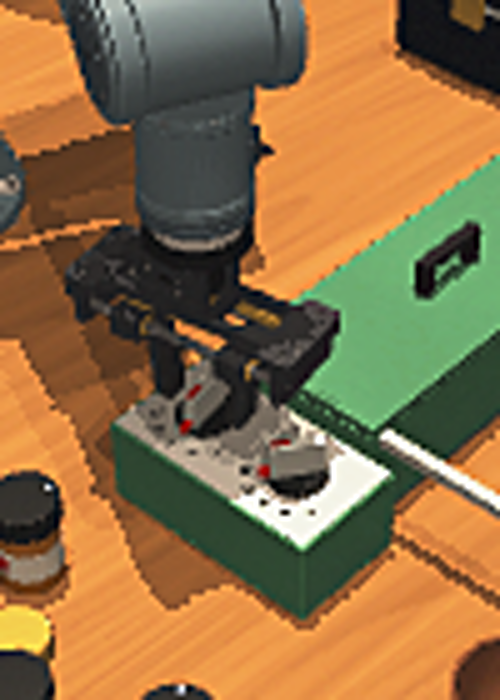

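Request:
arm_command --commands "-0.3 0.1 -0.2 0.3 0.2 0 0.45; -0.3 0.1 -0.2 0.3 0.2 0 0.45; -0.3 0.1 -0.2 0.3 0.2 0 0.45"

```text
t: 2.57
tcp_pos: [0.4741, -0.0492, 0.2571]
orientation: [-179.9, -0.1, 104.0]
contact_force: [-0.0, 0.6, 0.3]
grip_width: 0.552
```

```bash
python3 -c "
from h import *
plan(w(-.045,-.225,.106),-76)"
```

```text
d cm [ 0.25 -0.21  0.39] rv [-0.1 -0.1  0. ] rows>=0.1 | t 2.57 grasp [ 0.4737 -0.049   0.1098] yaw 104.0 q6 -34 F [-0.   0.6  0.3] Tq [-0.049  0.05  -0.008] grip 0.552
```

Request:
arm_command --commands "0 0 0 0 0 0 0.45; 0 0 0 0 0 0 0.45; 0 0 0 0 0 0 0.45"

```text
t: 2.82
tcp_pos: [0.4734, -0.0492, 0.2558]
orientation: [-179.7, -0.2, 104.0]
contact_force: [-0.3, -0.2, 0.5]
grip_width: 0.549
```

```bash
python3 -c "
from h import *
plan(w(-.045,-.225,.106),-76)"
```

```text
d cm [ 0.23 -0.13  0.25] rv [-0.3 -0.2 -0. ] rows>=0.1 | t 2.82 grasp [ 0.4726 -0.0489  0.1085] yaw 104.0 q6 -34 F [-0.3 -0.2  0.5] Tq [-0.095  0.037  0.03 ] grip 0.549
```

Request:
arm_command --commands "0.2 0 0.2 0 0 0 0.45; 0.2 0 0.2 0 0 0 1; 0.2 0 0.2 0 0 0 1; 0.2 0 0.2 0 0 0 1; 0.2 0 0.2 0 0 0 1" --squeeze 20

```text
t: 3.23
tcp_pos: [0.4728, -0.0472, 0.2533]
orientation: [-179.7, -0.2, 104.0]
contact_force: [-0.8, -0.9, 0.5]
grip_width: 0.272
```

Request:
arm_command --commands "0 0 0 0 0 0 1; 0 0 0 0 0 0 1; 0 0 0 0 0 0 1"

```text
t: 3.48
tcp_pos: [0.4727, -0.0473, 0.2534]
orientation: [-179.7, -0.2, 104.0]
contact_force: [-2.7, -0.0, 0.6]
grip_width: 0.135
```

```bash
python3 -c "
from h import *
plan(w(-.045,-.225,.106),-114.5)"
```

```text
d cm [ 0.03 -0.11  0.01] rv [-0.4 -0.1 38.5] rows>=5.4 | t 3.48 grasp [ 0.4717 -0.047   0.1061] yaw 104.0 q6 -34 F [-2.7 -0.   0.6] Tq [-0.127  0.275  0.073] grip 0.135
```

Request:
arm_command --commands "0 -0.1 0 0 0 6 1; 0 -0.1 0 0 0 13 1; 0 -0.1 0 0 0 20 1; 0 -0.1 0 0 0 27 1; 0 -0.1 0 0 0 34 1" --squeeze 30

```text
t: 3.9
tcp_pos: [0.4724, -0.0474, 0.2535]
orientation: [-179.8, -0.1, 69.6]
contact_force: [5.3, 1.3, -4.9]
grip_width: 0.134
```

Request:
arm_command --commands "0 0 0 0 0 4.5 1; 0 0 0 0 0 4.5 1; 0 0 0 0 0 4.5 1"

```text
t: 4.15
tcp_pos: [0.4724, -0.0474, 0.2534]
orientation: [-179.8, -0.0, 65.6]
contact_force: [5.2, 1.0, -4.4]
grip_width: 0.131
```

```bash
python3 -c "
from h import *
plan(w(-.045,-.225,.106),-114.5)
f=cam('scene'); crop(f,190,110,290,250,5,'d3.png')"
```

```text
d cm [-0.03 -0.09  0.02] rv [-0.2 -0.   0.1] rows>=0.0 | t 4.15 grasp [ 0.4719 -0.0471  0.1061] yaw 65.6 q6 4 F [ 5.2  1.  -4.4] Tq [ 0.136 -0.96  -0.007] grip 0.131
```

View pics/d3.png

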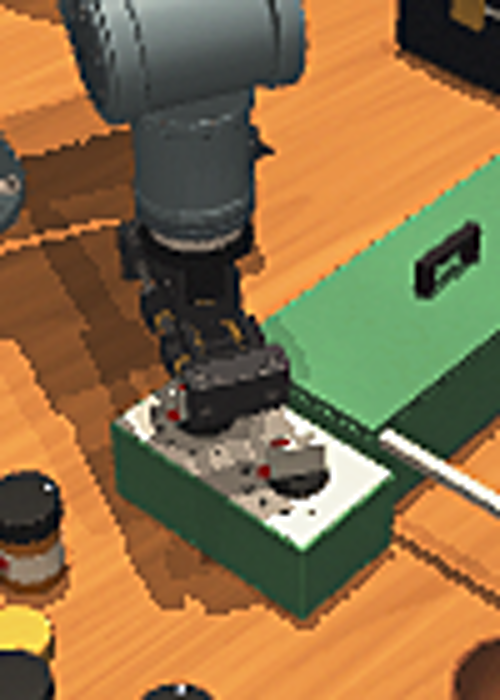

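Request:
arm_command --commands "0 0 0 0 0 0 0.45; 0 0 0 0 0 0 0.45; 0 0 0 0 0 0 0.45; 0 0 -2 0 0 0 0.45; 0 0 -5 0 0 0 0.45"

```text
t: 4.62
tcp_pos: [0.4706, -0.0471, 0.3012]
orientation: [-179.2, 0.1, 65.5]
contact_force: [0.3, 0.0, 0.3]
grip_width: 0.489
```

Request:
arm_command --commands "0 0 0 0 0 0 0.45; 0 0 0 0 0 0 0.45"

```text
t: 4.78
tcp_pos: [0.4727, -0.0478, 0.305]
orientation: [-179.9, 0.0, 65.5]
contact_force: [-0.4, -1.1, -1.0]
grip_width: 0.554
```

```bash
python3 -c "
from h import *
plan(w(.045,-.225,.156),-120)"
```

```text
d cm [4.31 7.77 0.15] rv [-0.1  0.   5.5] rows>=2.1 | t 4.78 grasp [ 0.4723 -0.0477  0.1577] yaw 65.5 q6 4 F [-0.4 -1.1 -1. ] Tq [-0.074  0.066 -0.01 ] grip 0.554
```

Request:
arm_command --commands "4.3 7.8 0.1 0 0 5.5 0.45; 4.3 7.8 0.1 0 0 5.5 0.45; 4.3 7.8 0.1 0 0 5.5 0.45; 4.3 7.8 0.1 0 0 5.5 0.45; 4.3 7.8 0.1 0 0 5.5 0.45"

```text
t: 5.2
tcp_pos: [0.5602, -0.0405, 0.3002]
orientation: [-179.4, 0.1, 60.1]
contact_force: [0.1, 1.1, 0.4]
grip_width: 0.553
```

```bash
python3 -c "
from h import *
plan(w(.045,-.225,.106),-120.5)
f=cam('scene'); crop(f,190,110,290,250,5,'d4.png')"
```

```text
d cm [0.05 0.15 4.69] rv [-0.6  0.1  0.6] rows>=1.1 | t 5.20 grasp [ 0.5588 -0.0401  0.1529] yaw 60.1 q6 14 F [0.1 1.1 0.4] Tq [-0.082  0.097  0.044] grip 0.553
```

View pics/d4.png

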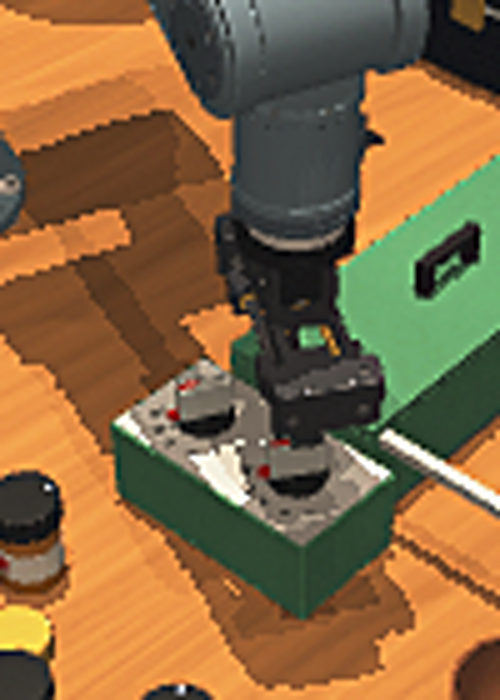

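Request:
arm_command --commands "0 0.1 2.5 0 0 0.6 0.45; 0 0.1 4.5 0 0 0.6 0.45; 0 0.1 4.5 0 0 0.6 0.45; 0 0.1 4.5 0 0 0.6 0.45"

```text
t: 5.58
tcp_pos: [0.56, -0.041, 0.2561]
orientation: [-179.5, 0.1, 59.4]
contact_force: [-0.2, 0.5, 0.8]
grip_width: 0.552
```

```bash
python3 -c "
from h import *
plan(w(.045,-.225,.106),-120.5)"
```

```text
d cm [0.09 0.1  0.28] rv [-0.5  0.1 -0.1] rows>=0.1 | t 5.58 grasp [ 0.5587 -0.0406  0.1088] yaw 59.4 q6 14 F [-0.2  0.5  0.8] Tq [-0.036  0.095  0.044] grip 0.552
```

Request:
arm_command --commands "0.1 0.1 0.3 0 0 0 0.45; 0.1 0.1 0.3 0 0 0 1; 0.1 0.1 0.3 0 0 0 1; 0.1 0.1 0.3 0 0 0 1; 0.1 0.1 0.3 0 0 0 1" --squeeze 20

```text
t: 6.0
tcp_pos: [0.5631, -0.0408, 0.2546]
orientation: [-179.7, 0.1, 59.4]
contact_force: [0.2, -1.0, 0.3]
grip_width: 0.273
```

Request:
arm_command --commands "0 0 0 0 0 0 1; 0 0 0 0 0 0 1; 0 0 0 0 0 0 1"

```text
t: 6.25
tcp_pos: [0.5629, -0.0407, 0.2541]
orientation: [-179.6, 0.1, 59.4]
contact_force: [-2.4, 1.2, 3.2]
grip_width: 0.133
```

```bash
python3 -c "
from h import *
plan(w(.045,-.225,.106),-57.2)"
```

```text
d cm [-0.09 -0.14  0.08] rv [ -0.4  -0.1 -63.4] rows>=8.9 | t 6.25 grasp [ 0.562  -0.0404  0.1068] yaw 59.4 q6 14 F [-2.4  1.2  3.2] Tq [0.03  0.294 0.028] grip 0.133
```

Request:
arm_command --commands "0 0 0 0 0 -6 1; 0 0 0 0 0 -13 1; 0 0 0 0 0 -20 1; 0 0 0 0 0 -27 1; 0 0 0 0 0 -34 1" --squeeze 30

```text
t: 6.67
tcp_pos: [0.5627, -0.0407, 0.2541]
orientation: [-179.6, -0.2, 93.8]
contact_force: [-3.4, 0.3, 4.8]
grip_width: 0.134
```

Request:
arm_command --commands "0 0 0 0 0 -7 1; 0 0 0 0 0 -14 1; 0 0 0 0 0 -21 1; 0 0 0 0 0 -28 1; 0 0 0 0 0 -29.4 1"

```text
t: 7.08
tcp_pos: [0.5625, -0.0407, 0.2541]
orientation: [-179.7, -0.3, 123.2]
contact_force: [-3.8, 0.1, 5.7]
grip_width: 0.136
```

Request:
arm_command --commands "0 0 0 0 0 0 1; 0 0 0 0 0 0 1; 0 0 0 0 0 0 1"

```text
t: 7.33
tcp_pos: [0.5625, -0.0407, 0.2541]
orientation: [-179.7, -0.3, 122.8]
contact_force: [-4.4, 0.9, 4.9]
grip_width: 0.134
```

```bash
python3 -c "
from h import *
plan(w(.045,-.225,.106),-57.2)"
```

```text
d cm [ 0.06 -0.1   0.08] rv [-0.3 -0.3  0. ] rows>=0.1 | t 7.33 grasp [ 0.5614 -0.0404  0.1068] yaw 122.8 q6 -49 F [-4.4  0.9  4.9] Tq [-0.068  0.552  0.05 ] grip 0.134
```

Request:
arm_command --commands "0 0 0 0 0 0 0.45; 0 0 0 0 0 0 0.45; 0 0 0 0 0 0 0.45; 0 0 -3 0 0 0 0.45; 0 0 -7 0 0 0 0.45"

```text
t: 7.75
tcp_pos: [0.5617, -0.0406, 0.3206]
orientation: [-179.5, -0.7, 122.8]
contact_force: [0.3, -0.6, 0.7]
grip_width: 0.488
```

Request:
arm_command --commands "0 0 -3 0 0 0 0.45; 0 0 -3 0 0 0 0.45; 0 0 -3 0 0 0 0.45"

```text
t: 8.0
tcp_pos: [0.5642, -0.0412, 0.3562]
orientation: [-180.0, -0.1, 122.8]
contact_force: [0.2, -0.6, -0.7]
grip_width: 0.549
```

```bash
python3 -c "
from h import *
plan(w(0,0,.20),CY+90)"
```

```text
d cm [22.1   6.62  0.91] rv [-0.  -0.1 28.7] rows>=5.5 | t 8.00 grasp [ 0.5641 -0.0411  0.2089] yaw 122.8 q6 -49 F [ 0.2 -0.6 -0.7] Tq [-0.125  0.035  0.021] grip 0.549
```

Request:
arm_command --commands "22.1 6.6 0.9 0 0 28.7 0.45; 22.1 6.6 0.9 0 0 28.7 0.45; 22.1 6.6 0.9 0 0 28.7 0.45; 22.1 6.6 0.9 0 0 28.7 0.45; 22.1 6.6 0.9 0 0 28.7 0.45"

```text
t: 8.42
tcp_pos: [0.5072, 0.15, 0.345]
orientation: [-179.5, -0.1, 93.7]
contact_force: [0.7, -0.0, 1.2]
grip_width: 0.548
```

```bash
python3 -c "
from h import *
f=cam('top'); crop(f,230,150,310,250,6,'d5.png')
f=cam('top')
plan(w(0,0,.17),CY+90)"
```

```text
d cm [ 2.71 -0.33  2.74] rv [-0.6 -0.2  0.2] rows>=0.9 | t 8.52 grasp [0.5042 0.154  0.1973] yaw 94.4 q6 -1 F [ 0.3  0.7 -0.4] Tq [-0.068  0.001 -0.004] grip 0.550
```

View pics/d5.png

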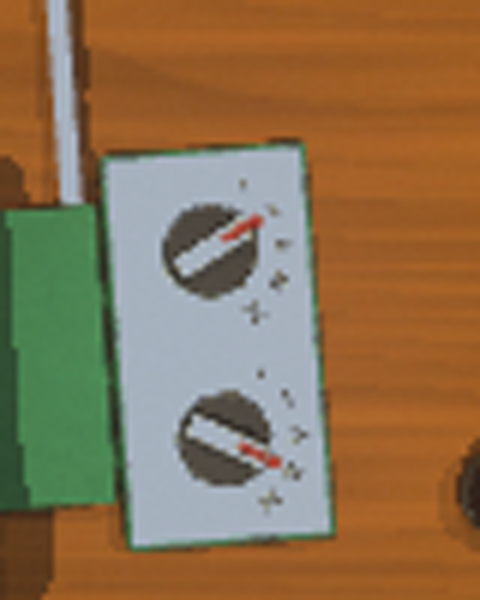

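Far pointer (260,220) points at the 2-pip mark and near pointer (278,462) at the 4-pip mark. Next is the cover handle.

Request:
arm_command --commands "2.7 -0.3 1 0 0 0 0.45; 2.7 -0.3 3.5 0 0 0 0.45; 2.7 -0.3 3.5 0 0 0 0.45; 2.7 -0.3 3.5 0 0 0 0.45"

```text
t: 8.85
tcp_pos: [0.5025, 0.1752, 0.3097]
orientation: [-179.4, -0.1, 94.1]
contact_force: [-0.2, -0.8, 0.3]
grip_width: 0.55
```

```bash
python3 -c "
from h import *
plan(w(0,0,.126),CY+90)"
```

```text
d cm [ 0.53 -0.15  3.65] rv [-0.6 -0.1 -0. ] rows>=0.9 | t 8.85 grasp [0.5008 0.1753 0.1625] yaw 94.1 q6 2 F [-0.2 -0.8  0.3] Tq [-0.074  0.025 -0.052] grip 0.550
```

Request:
arm_command --commands "0.3 -0.1 1.8 0 0 0 0.45; 0.3 -0.1 3.5 0 0 0 0.45; 0.3 -0.1 3.5 0 0 0 0.45; 0.3 -0.1 3.5 0 0 0 1; 0.3 -0.1 3.5 0 0 0 1" --squeeze 20

```text
t: 9.27
tcp_pos: [0.5027, 0.1781, 0.2782]
orientation: [-179.7, -0.1, 94.1]
contact_force: [0.8, -0.6, 0.4]
grip_width: 0.423
```

Request:
arm_command --commands "0 0 0 0 0 0 1; 0 0 0 0 0 0 1; 0 0 0 0 0 0 1; 0 0 0 0 0 0 1; 0 0 0 0 0 0 1"

```text
t: 9.68
tcp_pos: [0.502, 0.1787, 0.2776]
orientation: [-179.7, -0.1, 94.1]
contact_force: [-0.9, -0.3, 3.4]
grip_width: 0.129
```

```bash
python3 -c "
from h import *
plan(w(.125,0,.126),CY+90)"
```

```text
d cm [ 0.19 12.33  0.37] rv [-0.3 -0.1 -0. ] rows>=3.0 | t 9.68 grasp [0.5012 0.179  0.1303] yaw 94.1 q6 3 F [-0.9 -0.3  3.4] Tq [-0.195  0.212  0.053] grip 0.129
```

Request:
arm_command --commands "0 2 0 0 0 0 1; 0 5 0 0 0 0 1; 0 8 0 0 0 0 1; 0 11 0 0 0 0 1; 0 12.4 0 0 0 0 1" --squeeze 25

```text
t: 10.1
tcp_pos: [0.627, 0.188, 0.277]
orientation: [-179.5, -0.2, 94.1]
contact_force: [-49.5, -6.0, 37.0]
grip_width: 0.149
```

Request:
arm_command --commands "0 0.2 0 0 0 0 1; 0 0.2 0 0 0 0 1; 0 0.2 0 0 0 0 1; 0 0.2 0 0 0 0 1"

```text
t: 10.43
tcp_pos: [0.6263, 0.188, 0.2768]
orientation: [-179.4, -0.1, 94.1]
contact_force: [-11.5, 0.4, 10.8]
grip_width: 0.133
```

```bash
python3 -c "
from h import *
plan(w(.125,0,.126),CY+90)"
```

```text
d cm [ 0.15 -0.13  0.35] rv [-0.6 -0.1  0. ] rows>=0.1 | t 10.43 grasp [0.6246 0.1883 0.1295] yaw 94.1 q6 2 F [-11.5   0.4  10.8] Tq [-0.239  1.815  0.023] grip 0.133
```

Request:
arm_command --commands "0 0 0 0 0 0 0.5; 0 0 0 0 0 0 0.5; 0 0 0 0 0 0 0.5; 0 0 -3 0 0 0 0.5; 0 0 -7 0 0 0 0.5"

```text
t: 10.85
tcp_pos: [0.6266, 0.1873, 0.3421]
orientation: [-179.1, -0.1, 94.1]
contact_force: [0.8, 0.2, 0.1]
grip_width: 0.483
```

Request:
arm_command --commands "-12 0 -7 0 0 0 0.2; -16 0 -7 0 0 0 0.2; -18 0 -7 0 0 0 0.2; -18 0 -7 0 0 0 0.2; -20 0 -7 0 0 0 0.2"

```text
t: 11.27
tcp_pos: [0.6425, -0.0087, 0.4168]
orientation: [-179.8, -0.1, 94.1]
contact_force: [0.4, 0.7, -1.1]
grip_width: 0.799
```

```bash
python3 -c "
from h import *
f=cam('top'); cv2.imwrite('pics/top2.png',cv2.resize(f['pixels'][80:300,100:420,::-1],None,fx=2.5,fy=2.5,interpolation=cv2.INTER_CUBIC))
plan(w(.125,0,.126),CY+90)"
```

```text
d cm [20.69 -0.46 14.4 ] rv [-0.1  0.2 -0.3] rows>=6.0 | t 11.32 grasp [ 0.6432 -0.0167  0.2706] yaw 93.8 q6 -16 F [ 0.1 -3.5  2.2] Tq [-0.231  0.005  0.033] grip 0.802
```

View pics/top2.png

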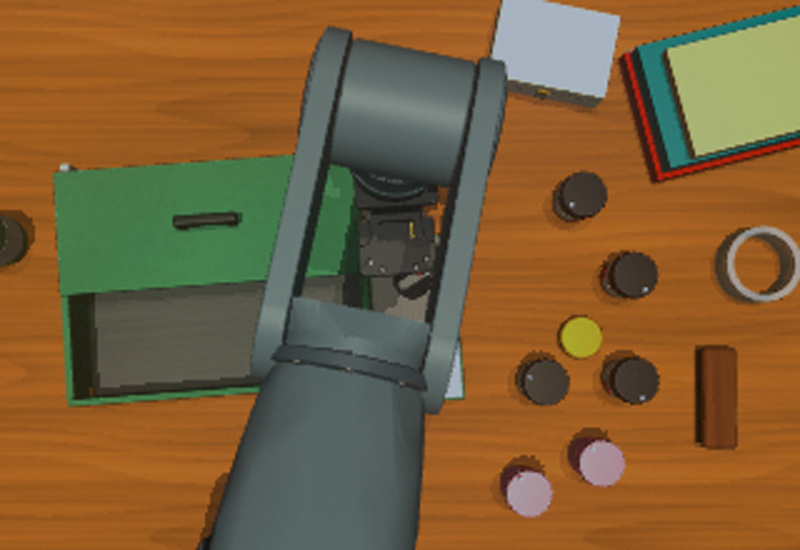

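```bash
cat >> h.py <<'E'
def jars(f=None,box=(295,130,420,260),pr=True):
    f=f or cam("top"); x0,y0,x1,y1=box
    im=f["pixels"][y0:y1,x0:x1]; g=cv2.resize(im,None,fx=6,fy=6,interpolation=cv2.INTER_CUBIC).astype(int)
    m=((g.max(2)<95)&(g.max(2)-g.min(2)<28)).astype(np.uint8)
    m=cv2.morphologyEx(m,cv2.MORPH_OPEN,np.ones((13,13)))
    cs,_=cv2.findContours(m,cv2.RETR_EXTERNAL,cv2.CHAIN_APPROX_NONE); out=[]
    for c in cs:
        h=cv2.convexHull(c); a=cv2.contourArea(h)
        if not 5000<a<20000: continue
        M=cv2.moments(h); uv=(np.array([M["m10"],M["m01"]])/M["m00"]+.5)/6-.5+[x0,y0]
        p=unproj(f,uv,.068); (_, _),(wd,ht),_a=cv2.minAreaRect(h)
        out.append(p)
        if pr: print("jar px",uv.round(1),"world",p[:2].round(4),"size px %.1f %.1f"%(wd/6,ht/6),"expect %.1f"%(.052*402/1.15))
    return out
E
python3 -c "
from h import *
J=jars()
import itertools
for a,b in itertools.combinations(J,2): print((np.linalg.norm(a-b)*1000).round(), np.degrees(np.arctan2(*(b-a)[[1,0]])).round())
plan([*J[0][:2],.2],90)
"
```

```text
jar px [316.9 232.4] world [ 0.4448 -0.1899] size px 17.2 19.2 expect 18.2
jar px [353.4 231.7] world [ 0.4468 -0.2947] size px 17.2 16.8 expect 18.2
jar px [353.1 189.6] world [ 0.5679 -0.2952] size px 17.0 17.7 expect 18.2
jar px [332.5 157.8] world [ 0.66   -0.2367] size px 17.8 18.5 expect 18.2
105.0 -89.0
162.0 -41.0
220.0 -12.0
121.0 -0.0
221.0 15.0
109.0 32.0
d cm [-16.34 -20.93   7.01] rv [-0.1  0.   3.7] rows>=6.6 | t 11.37 grasp [ 0.6429 -0.0133  0.2695] yaw 93.7 q6 -15 F [-0.   0.1 -0.3] Tq [-0.051  0.031 -0.042] grip 0.799
```

```bash
python3 -c "
from h import *
plan([.660,-.2365,.15],90)
"
```

```text
d cm [-22.39   0.25  11.97] rv [-0.1  0.   3.7] rows>=6.1 | t 11.37 grasp [ 0.6429 -0.0133  0.2695] yaw 93.7 q6 -15 F [-0.   0.1 -0.3] Tq [-0.051  0.031 -0.042] grip 0.799
```

Request:
arm_command --commands "-4 0 3 0 0 3.7 0.22; -8 0 4 0 0 3.7 0.22; -12 0 5 0 0 3.7 0.22; -16 0.1 7 0 0 3.7 0.22; -20 0.2 9 0 0 3.7 0.22"

```text
t: 11.78
tcp_pos: [0.6574, -0.1959, 0.3297]
orientation: [-179.7, -0.1, 90.4]
contact_force: [0.4, -0.3, 0.6]
grip_width: 0.777
```

Request:
arm_command --commands "-2.4 0 2 0 0 0 0.22; -2.4 0 3 0 0 0 0.22; -2.4 0 3 0 0 0 0.22; -2.4 0 3 0 0 0 0.22"

```text
t: 12.12
tcp_pos: [0.657, -0.2176, 0.299]
orientation: [-179.6, -0.2, 90.4]
contact_force: [0.9, -0.2, 0.7]
grip_width: 0.778
```

```bash
python3 -c "
from h import *
plan([.660,-.2365,.067],90)
"
```

```text
d cm [-1.93  0.35  8.46] rv [-0.4 -0.2  0.4] rows>=2.1 | t 12.12 grasp [ 0.6558 -0.217   0.1517] yaw 90.4 q6 -29 F [ 0.9 -0.2  0.7] Tq [-0.023  0.066 -0.024] grip 0.778
```

Request:
arm_command --commands "-1.9 0.35 2 0 0 0.4 0.22; -1.9 0.35 4 0 0 0.4 0.22; -1.9 0.35 4 0 0 0.4 0.22; -1.9 0.35 4 0 0 0.4 0.22"

```text
t: 12.45
tcp_pos: [0.6607, -0.2357, 0.2601]
orientation: [-179.6, -0.2, 90.1]
contact_force: [-0.4, -0.1, 0.8]
grip_width: 0.78
```

```bash
python3 -c "
from h import *
plan([.660,-.2365,.067],90)
f=cam('scene'); crop(f,130,180,280,290,5,'e1.png')
"
```

```text
d cm [-0.09 -0.03  4.58] rv [-0.4 -0.2  0.1] rows>=1.1 | t 12.45 grasp [ 0.6596 -0.2352  0.1128] yaw 90.1 q6 -29 F [-0.4 -0.1  0.8] Tq [-0.061  0.034  0.027] grip 0.780
```

View pics/e1.png

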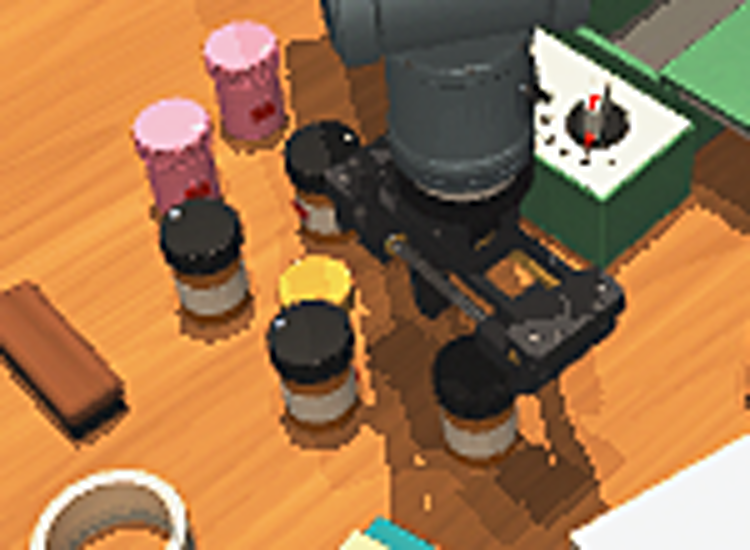

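Request:
arm_command --commands "-0.1 0 2.2 0 0 0 0.22; -0.1 0 4.3 0 0 0 0.22; -0.1 0 4.3 0 0 0 0.22; -0.1 0 4.3 0 0 0 1; -0.1 0 4.3 0 0 0 1" --squeeze 12

```text
t: 12.92
tcp_pos: [0.6611, -0.2383, 0.2193]
orientation: [-179.8, -0.0, 90.1]
contact_force: [0.1, 0.2, 0.3]
grip_width: 0.655
```

Request:
arm_command --commands "0 0 0 0 0 0 1; 0 0 0 0 0 0 1; 0 0 0 0 0 0 1"

```text
t: 13.17
tcp_pos: [0.661, -0.2388, 0.2195]
orientation: [-179.8, -0.0, 90.0]
contact_force: [-1.3, 0.2, 6.9]
grip_width: 0.587
```

```bash
python3 -c "
from h import *
plan([.660,-.2365,.067],90)
"
```

```text
d cm [ 0.23 -0.1   0.52] rv [-0.2 -0.   0. ] rows>=0.1 | t 13.17 grasp [ 0.6606 -0.2387  0.0722] yaw 90.0 q6 -29 F [-1.3  0.2  6.9] Tq [0.175 0.179 0.02 ] grip 0.587
```

Request:
arm_command --commands "0 0 -0.1 0 0 0 1; 0 0 -0.2 0 0 0 1; 0 0 -0.3 0 0 0 1; 0 0 -0.3 0 0 0 1; 0 0 -0.3 0 0 0 1"

```text
t: 13.58
tcp_pos: [0.6603, -0.2386, 0.2201]
orientation: [-179.7, -0.1, 90.0]
contact_force: [1.3, 0.3, -0.8]
grip_width: 0.584
```

```bash
python3 -c "
from h import *
plan([.660,-.2365,.067],90)
"
```

```text
d cm [ 0.21 -0.03  0.58] rv [-0.3 -0.1  0. ] rows>=0.1 | t 13.58 grasp [ 0.6595 -0.2384  0.0728] yaw 90.0 q6 -29 F [ 1.3  0.3 -0.8] Tq [-0.063 -0.294 -0.069] grip 0.584
```

Request:
arm_command --commands "0 0 0 0 0 0 1; 0 0 0 0 0 0 1; 0 0 0 0 0 0 1"

```text
t: 13.83
tcp_pos: [0.6602, -0.2386, 0.2199]
orientation: [-179.7, -0.1, 90.0]
contact_force: [0.9, -0.6, -0.5]
grip_width: 0.588
```

Request:
arm_command --commands "0 0 -0.1 0 0 0 1; 0 0 -0.2 0 0 0 1; 0 0 -0.3 0 0 0 1; 0 0 -0.3 0 0 0 1; 0 0 -0.3 0 0 0 1"

```text
t: 14.25
tcp_pos: [0.6601, -0.2385, 0.223]
orientation: [-179.6, -0.1, 90.0]
contact_force: [0.1, -0.6, -0.1]
grip_width: 0.584
```

Request:
arm_command --commands "0 0 -0.2 0 0 0 1; 0 0 -0.2 0 0 0 1; 0 0 -0.2 0 0 0 1; 0 0 -0.2 0 0 0 1; 0 0 -0.2 0 0 0 1"

```text
t: 14.67
tcp_pos: [0.6601, -0.2385, 0.2249]
orientation: [-179.6, -0.1, 90.0]
contact_force: [0.7, -0.2, -0.4]
grip_width: 0.589
```

Request:
arm_command --commands "0 0 -0.1 0 0 0 1; 0 0 -0.2 0 0 0 1; 0 0 -0.3 0 0 0 1; 0 0 -0.3 0 0 0 1; 0 0 -0.3 0 0 0 1"

```text
t: 15.08
tcp_pos: [0.6601, -0.2385, 0.2277]
orientation: [-179.6, -0.1, 90.0]
contact_force: [-0.1, -0.5, -4.3]
grip_width: 0.587
```

```bash
python3 -c "
from h import *
f=cam('scene'); crop(f,170,210,270,290,7,'e2.png')
plan([.660,-.2365,.067],90)
"
```

```text
d cm [ 0.2  -0.    1.34] rv [-0.4 -0.1  0. ] rows>=0.3 | t 15.13 grasp [ 0.6592 -0.2381  0.0804] yaw 90.0 q6 -29 F [ 0.1 -0.7 -3.1] Tq [-0.062  0.068 -0.021] grip 0.582
```

View pics/e2.png

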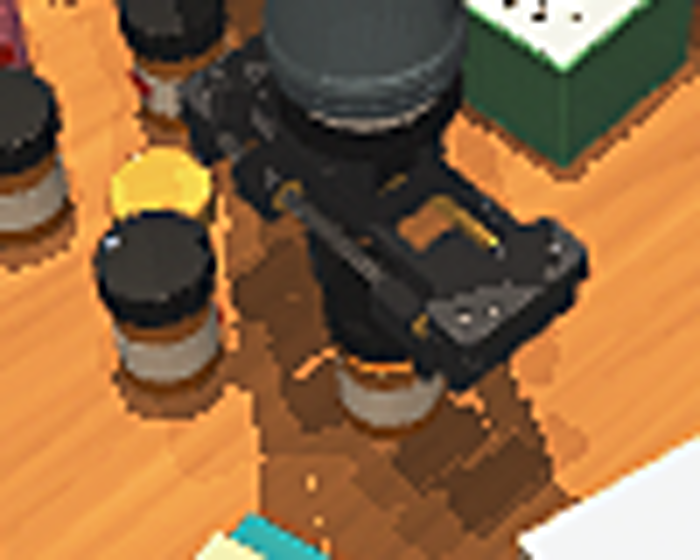

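Request:
arm_command --commands "0 0 0.3 0 0 0 1; 0 0 0.6 0 0 0 1; 0 0 0.9 0 0 0 1; 0 0 0.9 0 0 0 1; 0 0 0.9 0 0 0 1"

```text
t: 15.55
tcp_pos: [0.6602, -0.2387, 0.2192]
orientation: [-179.7, -0.1, 90.0]
contact_force: [-2.3, 0.6, 2.1]
grip_width: 0.589
```

```bash
python3 -c "
from h import *
plan([.660,-.2365,.067],90)
"
```

```text
d cm [ 0.22 -0.02  0.49] rv [-0.3 -0.1  0. ] rows>=0.1 | t 15.55 grasp [ 0.6593 -0.2384  0.0719] yaw 90.0 q6 -29 F [-2.3  0.6  2.1] Tq [-0.064  0.352  0.009] grip 0.589
```

Request:
arm_command --commands "0 0 0 0 0 6 1; 0 0 0 0 0 12 1; 0 0 0 0 0 18 1; 0 0 0 0 0 24 1; 0 0 0 0 0 30 1"

```text
t: 15.97
tcp_pos: [0.6605, -0.2386, 0.2192]
orientation: [-179.7, 0.1, 59.7]
contact_force: [-0.1, 0.3, 0.6]
grip_width: 0.587
```

```bash
python3 -c "
from h import *
plan([.660,-.2365,.067],90)
"
```

```text
d cm [ 0.16 -0.14  0.49] rv [ -0.3  -0.  -30.3] rows>=4.2 | t 15.97 grasp [ 0.6597 -0.2384  0.0719] yaw 59.7 q6 1 F [-0.1  0.3  0.6] Tq [-0.029  0.051  0.041] grip 0.587
```

Request:
arm_command --commands "0 0 0 0 0 6 1; 0 0 0 0 0 12 1; 0 0 0 0 0 18 1; 0 0 0 0 0 24 1; 0 0 0 0 0 30 1"

```text
t: 16.38
tcp_pos: [0.6605, -0.2386, 0.2192]
orientation: [-179.8, 0.2, 29.7]
contact_force: [-0.2, 1.2, 0.5]
grip_width: 0.584
```

```bash
python3 -c "
from h import *
plan([.660,-.2365,.067],90)
"
```

```text
d cm [ 0.06 -0.21  0.49] rv [ -0.3   0.1 -60.3] rows>=8.4 | t 16.38 grasp [ 0.6598 -0.2384  0.0719] yaw 29.7 q6 31 F [-0.2  1.2  0.5] Tq [-0.078  0.081 -0.004] grip 0.584
```

Request:
arm_command --commands "0 0 0 0 0 6 1; 0 0 0 0 0 12 1; 0 0 0 0 0 14 1"

```text
t: 16.63
tcp_pos: [0.6605, -0.2387, 0.2192]
orientation: [-179.8, 0.2, 15.7]
contact_force: [0.1, 0.1, 0.6]
grip_width: 0.581
```

```bash
python3 -c "
from h import *
plan([.660,-.2365,.067],90)
"
```

```text
d cm [ 0.02 -0.22  0.49] rv [ -0.3   0.1 -74.3] rows>=10.4 | t 16.63 grasp [ 0.6597 -0.2384  0.0719] yaw 15.7 q6 45 F [0.1 0.1 0.6] Tq [-0.046  0.088  0.06 ] grip 0.581
```

Request:
arm_command --commands "0 0 -0.1 0 0 0 1; 0 0 -0.2 0 0 0 1; 0 0 -0.3 0 0 0 1; 0 0 -0.3 0 0 0 1; 0 0 -0.3 0 0 0 1"

```text
t: 17.05
tcp_pos: [0.6601, -0.2385, 0.2217]
orientation: [-179.8, 0.3, 16.0]
contact_force: [-0.6, 0.2, -3.7]
grip_width: 0.582
```

```bash
python3 -c "
from h import *
for i in range(3):
  f=cam('scene'); print(state()['contact_force'],state()['tcp_pos'])
crop(f,170,210,270,290,7,'e3.png')
"
```

```text
[-0.57115353 -0.19158469 -3.83214821] [ 0.66011051 -0.23848578  0.22171812]
[ 0.5451383  -0.0782742  -3.02958038] [ 0.66012854 -0.23849808  0.22172157]
[-0.01950831 -0.40354413 -4.07927948] [ 0.6601338  -0.2385285   0.22176755]
```

View pics/e3.png

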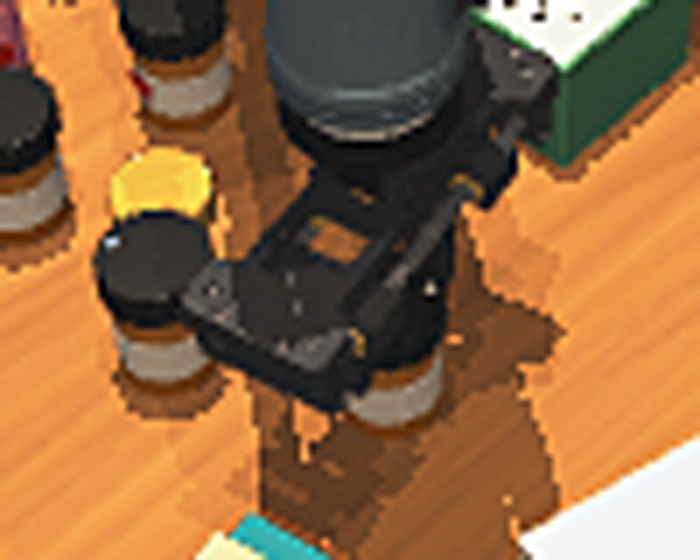

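Request:
arm_command --commands "0 0 0.3 0 0 0 1; 0 0 0.3 0 0 0 1; 0 0 0.3 0 0 0 0.22; 0 0 0.3 0 0 0 0.22; 0 0 0.3 0 0 0 0.22"

```text
t: 17.62
tcp_pos: [0.6604, -0.2387, 0.2195]
orientation: [-179.8, 0.3, 16.0]
contact_force: [-0.4, 0.3, -0.8]
grip_width: 0.768
```

Request:
arm_command --commands "0 0 0 0 0 0 0.22; 0 0 -2 0 0 0 0.22; 0 0 -5 0 0 0 0.22; 0 0 -7 0 0 0 0.22; 0 0 -7 0 0 0 0.22"

```text
t: 18.03
tcp_pos: [0.6623, -0.2396, 0.2951]
orientation: [179.8, -0.1, 16.0]
contact_force: [0.2, 0.4, 1.7]
grip_width: 0.781
```

```bash
python3 -c "
from h import *
jars()
plan([.568,-.2950,.11],16)
"
```

```text
d cm [-10.54   2.77   3.53] rv [0. 0. 0.] rows>=2.7 | t 18.08 grasp [ 0.6616 -0.2394  0.1452] yaw 16.0 q6 45 F [-1.3 -0.  -0.4] Tq [-0.001  0.154 -0.087] grip 0.783
```

Request:
arm_command --commands "-4 1 0 0 0 0 0.22; -8 2 0 0 0 0 0.22; -10.5 2.8 2 0 0 0 0.22; -10.5 2.8 3.3 0 0 0 0.22; -10.5 2.8 3.3 0 0 0 0.22"

```text
t: 18.5
tcp_pos: [0.5648, -0.2943, 0.2519]
orientation: [-179.4, 0.5, 15.9]
contact_force: [-0.3, 0.6, 0.1]
grip_width: 0.779
```

```bash
cat >> h.py <<'E'
def sc(name,box=(130,180,280,290),s=5,pts=[]):
    f=cam("scene"); crop(f,*box,s,name); im=cv2.imread("pics/"+name)
    for q in proj(f,np.array(pts)) if len(pts) else []: cv2.circle(im,tuple(((q-[box[0],box[1]]+.5)*s-.5).astype(int)),4,(255,0,255),1)
    cv2.imwrite("pics/"+name,im)
E
python3 -c "
from h import *
sc('e4.png',pts=[[.568,-.295,.078],[.4448,-.1899,.078],[.4468,-.2947,.078],[.66,-.2384,.078]])
plan([.568,-.2950,.067],16)
"
```

```text
d cm [0.18 0.18 3.92] rv [-0.5  0.5 -0.1] rows>=0.9 | t 18.55 grasp [ 0.5647 -0.2931  0.1063] yaw 15.9 q6 36 F [-1.1  0.2 -0.4] Tq [-0.054  0.153  0.046] grip 0.782
```

View pics/e4.png

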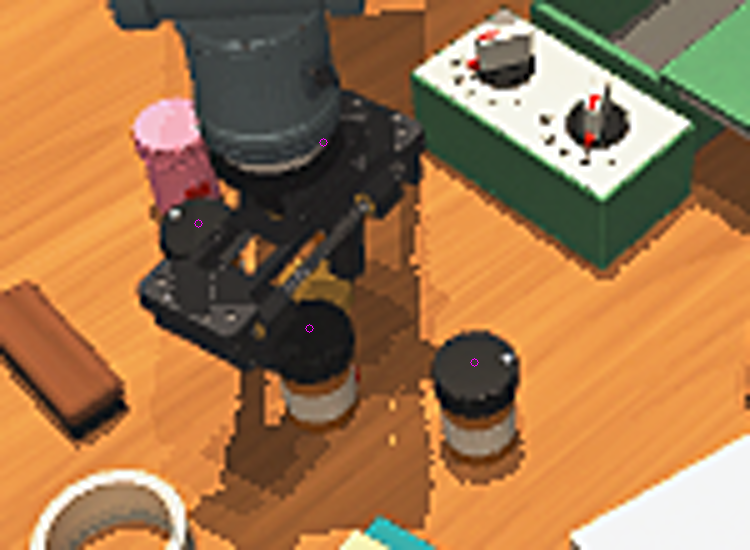

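Request:
arm_command --commands "0.2 0.2 1.7 0 0 0 0.22; 0.2 0.2 3.4 0 0 0 0.22; 0.2 0.2 3.4 0 0 0 0.22; 0.2 0.2 3.4 0 0 0 1; 0.2 0.2 3.4 0 0 0 1"

```text
t: 18.97
tcp_pos: [0.5705, -0.2954, 0.2232]
orientation: [-179.8, 0.3, 16.1]
contact_force: [1.1, -0.7, 0.2]
grip_width: 0.653
```

Request:
arm_command --commands "0 0 0 0 0 0 1; 0 0 0 0 0 0 1; 0 0 0 0 0 0 1; 0 0 0 0 0 0 1"

```text
t: 19.3
tcp_pos: [0.5701, -0.2959, 0.2237]
orientation: [-179.9, 0.2, 16.0]
contact_force: [2.5, 1.1, 2.8]
grip_width: 0.582
```

```bash
python3 -c "
from h import *
plan([.568,-.2950,.067],16)
"
```

```text
d cm [-0.18 -0.14  0.94] rv [-0.1  0.2  0. ] rows>=0.2 | t 19.30 grasp [ 0.5696 -0.2957  0.0764] yaw 16.0 q6 36 F [2.5 1.1 2.8] Tq [ 0.236 -0.129 -0.069] grip 0.582
```

Request:
arm_command --commands "0 0 -0.1 0 0 0 1; 0 0 -0.2 0 0 0 1; 0 0 -0.3 0 0 0 1; 0 0 -0.3 0 0 0 1; 0 0 -0.3 0 0 0 1"

```text
t: 19.72
tcp_pos: [0.5695, -0.2959, 0.2254]
orientation: [-179.8, 0.3, 16.0]
contact_force: [2.3, -0.1, -0.2]
grip_width: 0.584
```

```bash
python3 -c "
from h import *
plan([.568,-.2950,.067],16)
"
```

```text
d cm [-0.11 -0.13  1.11] rv [-0.2  0.3  0. ] rows>=0.3 | t 19.72 grasp [ 0.5686 -0.2956  0.0781] yaw 16.0 q6 36 F [ 2.3 -0.1 -0.2] Tq [-0.123 -0.133  0.026] grip 0.584
```

Request:
arm_command --commands "0 0 -0.1 0 0 0 1; 0 0 -0.2 0 0 0 1; 0 0 -0.2 0 0 0 1; 0 0 -0.2 0 0 0 1; 0 0 -0.2 0 0 0 1"

```text
t: 20.13
tcp_pos: [0.5694, -0.2958, 0.2273]
orientation: [-179.8, 0.3, 16.0]
contact_force: [0.5, 1.0, -1.0]
grip_width: 0.584
```

```bash
python3 -c "
from h import *
for i in range(3):
  f=cam('scene'); print(state()['contact_force'],state()['tcp_pos'])
"
```

```text
[ 1.14818849 -0.06100216 -0.81825097] [ 0.5694453  -0.29580027  0.22731248]
[ 0.91281258 -0.20121153 -0.44233233] [ 0.56946632 -0.29579086  0.22734509]
[ 0.73352359 -0.09691927  0.03529377] [ 0.56946352 -0.29577836  0.22730443]
```

Request:
arm_command --commands "0 0 -0.1 0 0 0 1; 0 0 -0.3 0 0 0 1; 0 0 -0.4 0 0 0 1; 0 0 -0.4 0 0 0 1; 0 0 -0.4 0 0 0 1"

```text
t: 20.7
tcp_pos: [0.5693, -0.2957, 0.231]
orientation: [-179.7, 0.3, 16.0]
contact_force: [0.6, 0.1, -3.5]
grip_width: 0.588
```

Request:
arm_command --commands "0 0 0.3 0 0 0 1; 0 0 0.6 0 0 0 1; 0 0 0.9 0 0 0 1; 0 0 0.9 0 0 0 1; 0 0 0.9 0 0 0 1"

```text
t: 21.12
tcp_pos: [0.5697, -0.2959, 0.2229]
orientation: [-179.8, 0.3, 16.0]
contact_force: [-0.9, 1.5, 3.5]
grip_width: 0.59
```

Loose (the weight only comes on after about 7 mm). Tightening.

Request:
arm_command --commands "0 0 0 0 0 6 1; 0 0 0 0 0 12 1; 0 0 0 0 0 18 1; 0 0 0 0 0 24 1; 0 0 0 0 0 30 1"

```text
t: 21.53
tcp_pos: [0.5697, -0.2964, 0.2229]
orientation: [180.0, 0.3, -14.3]
contact_force: [-0.5, -1.7, 1.4]
grip_width: 0.584
```

Request:
arm_command --commands "0 0 0 0 0 6 1; 0 0 0 0 0 12 1; 0 0 0 0 0 18 1; 0 0 0 0 0 24 1; 0 0 0 0 0 30 1"

```text
t: 21.95
tcp_pos: [0.5698, -0.2959, 0.2229]
orientation: [179.9, 0.3, -44.3]
contact_force: [0.6, 1.8, 3.1]
grip_width: 0.589
```

Request:
arm_command --commands "0 0 0 0 0 6 1; 0 0 0 0 0 12 1; 0 0 0 0 0 15 1; 0 0 0 0 0 15 1"

```text
t: 22.28
tcp_pos: [0.5699, -0.2958, 0.2229]
orientation: [179.8, 0.2, -59.1]
contact_force: [0.7, 1.4, 2.7]
grip_width: 0.586
```

Request:
arm_command --commands "0 0 -0.1 0 0 0 1; 0 0 -0.2 0 0 0 1; 0 0 -0.3 0 0 0 1; 0 0 -0.3 0 0 0 1; 0 0 -0.3 0 0 0 1"

```text
t: 22.7
tcp_pos: [0.5692, -0.2958, 0.2249]
orientation: [179.7, 0.3, -59.0]
contact_force: [0.6, 0.2, -3.2]
grip_width: 0.585
```

```bash
python3 -c "
from h import *
for i in range(3):
  f=cam('scene'); print(state()['contact_force'],state()['tcp_pos'])
"
```

```text
[-0.32340612  0.5928301  -2.33842924] [ 0.5693021  -0.29577377  0.22498851]
[-0.74561618 -0.54489364 -3.00201386] [ 0.56932204 -0.29578845  0.22501639]
[-0.45615115  0.15976391 -3.40259052] [ 0.5693909  -0.29580782  0.22512615]
```

Request:
arm_command --commands "0 0 0.3 0 0 0 1; 0 0 0.3 0 0 0 1; 0 0 0.3 0 0 0 0.22; 0 0 0.3 0 0 0 0.22; 0 0 0.3 0 0 0 0.22"

```text
t: 23.27
tcp_pos: [0.5696, -0.2959, 0.2227]
orientation: [179.8, 0.3, -59.0]
contact_force: [0.1, 0.9, 0.1]
grip_width: 0.775
```

Request:
arm_command --commands "0 0 0 0 0 0 0.22; 0 0 -2 0 0 0 0.22; 0 0 -5 0 0 0 0.22; 0 0 -7 0 0 0 0.22; 0 0 -7 0 0 0 0.22"

```text
t: 23.68
tcp_pos: [0.5715, -0.297, 0.2979]
orientation: [180.0, -0.2, -59.0]
contact_force: [0.8, -0.9, 0.4]
grip_width: 0.783
```

```bash
python3 -c "
from h import *
plan([.4468,-.2947,.145],0)
"
```

```text
d cm [-6.62 10.57  0.55] rv [  0.1  -0.1 -59. ] rows>=8.2 | t 23.68 grasp [ 0.5716 -0.2975  0.1506] yaw -59.0 q6 111 F [ 0.8 -0.9  0.4] Tq [0.045 0.076 0.004] grip 0.783
```

Request:
arm_command --commands "-6.6 10.6 0.5 0 0 -59 0.22; -6.6 10.6 0.5 0 0 -59 0.22; -6.6 10.6 0.5 0 0 -59 0.22; -6.6 10.6 0.5 0 0 -59 0.22; -6.6 10.6 0.5 0 0 -59 0.22"

```text
t: 24.1
tcp_pos: [0.4425, -0.2933, 0.2868]
orientation: [-180.0, 0.5, -23.0]
contact_force: [0.5, 0.0, 0.9]
grip_width: 0.783
```

Request:
arm_command --commands "0 0 0 0 0 -23 0.22; 0 0 0 0 0 -23 0.22; 0 0 0 0 0 -23 0.22; 0 0 0 0 0 -23 0.22; 0 0 0 0 0 -23 0.22"

```text
t: 24.52
tcp_pos: [0.4448, -0.2938, 0.2875]
orientation: [-179.8, 0.4, -0.1]
contact_force: [-0.3, -0.5, 0.4]
grip_width: 0.782
```

```bash
python3 -c "
from h import *
jars()
sc('e5.png',pts=[[.4468,-.2947,.078],[.4448,-.1899,.078]])
plan([.4468,-.2947,.11],0)
"
```

```text
jar px [389.3 251.7] world [ 0.3901 -0.3964] size px 27.4 17.5 expect 18.2
jar px [317.  232.4] world [ 0.4446 -0.1902] size px 17.7 20.0 expect 18.2
jar px [352.2 189.9] world [ 0.567  -0.2928] size px 17.0 17.3 expect 18.2
jar px [332.8 158.3] world [ 0.6588 -0.2376] size px 17.0 17.5 expect 18.2
d cm [0.21 0.1  3.04] rv [-0.2  0.4 -0.3] rows>=0.7 | t 24.62 grasp [ 0.444  -0.2934  0.1404] yaw -0.3 q6 44 F [-1.1  0.5  0.4] Tq [-0.035  0.156 -0.033] grip 0.784
```

View pics/e5.png

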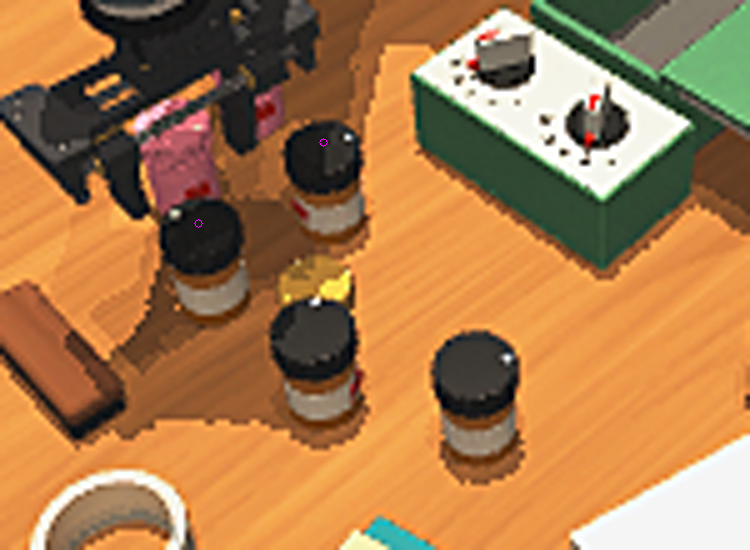

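Request:
arm_command --commands "0.2 0.1 2 0 0 0 0.22; 0.3 0.15 4 0 0 0 0.22; 0.3 0.15 6 0 0 0 0.22; 0.3 0.15 6.6 0 0 0 0.22; 0.3 0.15 6.6 0 0 0 0.22"

```text
t: 25.03
tcp_pos: [0.4469, -0.2946, 0.2202]
orientation: [-179.7, 0.5, -0.2]
contact_force: [-0.3, 0.6, -0.1]
grip_width: 0.782
```

```bash
python3 -c "
from h import *
plan([.4475,-.2955,.073],0)
"
```

```text
d cm [ 0.06  0.09 -0.01] rv [-0.3  0.5 -0.2] rows>=0.1 | t 25.03 grasp [ 0.4456 -0.2938  0.0729] yaw -0.2 q6 44 F [-0.3  0.6 -0.1] Tq [-0.003  0.172  0.001] grip 0.782
```

Request:
arm_command --commands "0.05 0.1 0 0.3 -0.4 0 1; 0.05 0.1 0 0.3 -0.4 0 1; 0.05 0.1 0 0.3 -0.4 0 1; 0.05 0.1 0 0.3 -0.4 0 1; 0.05 0.1 0 0.3 -0.4 0 1"

```text
t: 25.45
tcp_pos: [0.4487, -0.2968, 0.2235]
orientation: [-179.7, 0.6, -0.2]
contact_force: [-0.8, 1.4, 4.3]
grip_width: 0.588
```

Request:
arm_command --commands "0 0 0 0 0 0 1; 0 0 0 0 0 0 1"

```text
t: 25.62
tcp_pos: [0.4487, -0.2968, 0.2234]
orientation: [-179.7, 0.6, -0.2]
contact_force: [0.4, 0.2, 7.0]
grip_width: 0.584
```

Request:
arm_command --commands "0 0 -0.1 0 0 0 1; 0 0 -0.2 0 0 0 1; 0 0 -0.3 0 0 0 1; 0 0 -0.3 0 0 0 1; 0 0 -0.3 0 0 0 1"

```text
t: 26.03
tcp_pos: [0.4481, -0.2964, 0.2251]
orientation: [-179.6, 0.7, -0.2]
contact_force: [0.3, -0.3, 0.2]
grip_width: 0.584
```

Request:
arm_command --commands "0 0 -0.1 0 0 0 1; 0 0 -0.2 0 0 0 1; 0 0 -0.2 0 0 0 1; 0 0 -0.2 0 0 0 1; 0 0 -0.2 0 0 0 1"

```text
t: 26.45
tcp_pos: [0.4481, -0.2964, 0.2271]
orientation: [-179.6, 0.7, -0.2]
contact_force: [-0.2, -0.4, 0.3]
grip_width: 0.587
```

```bash
python3 -c "
from h import *
for i in range(3):
  f=cam('scene'); print(state()['contact_force'],state()['tcp_pos'])
"
```

```text
[-0.30381026 -1.59714237 -0.21199727] [ 0.4481232  -0.29633807  0.22704341]
[-0.10775307 -1.86071415  0.04374457] [ 0.44814013 -0.29635913  0.22705927]
[ 0.40318417 -0.73109589 -0.24225355] [ 0.44816376 -0.29634993  0.22709092]
```

Request:
arm_command --commands "0 0 -0.1 0 0 0 1; 0 0 -0.3 0 0 0 1; 0 0 -0.5 0 0 0 1; 0 0 -0.5 0 0 0 1; 0 0 -0.5 0 0 0 1"

```text
t: 27.02
tcp_pos: [0.4481, -0.2962, 0.2319]
orientation: [-179.5, 0.8, -0.2]
contact_force: [1.1, 0.2, -3.2]
grip_width: 0.581
```

Request:
arm_command --commands "0 0 0.3 0 0 0 1; 0 0 0.6 0 0 0 1; 0 0 0.9 0 0 0 1; 0 0 1 0 0 0 1; 0 0 1 0 0 0 1"

```text
t: 27.43
tcp_pos: [0.4485, -0.2964, 0.2229]
orientation: [-179.6, 0.7, -0.2]
contact_force: [-2.4, 3.7, 7.7]
grip_width: 0.585
```

Request:
arm_command --commands "0 0 -0.1 0 0 6 1; 0 0 -0.1 0 0 12 1; 0 0 -0.1 0 0 18 1; 0 0 -0.1 0 0 24 1; 0 0 -0.1 0 0 30 1"

```text
t: 27.85
tcp_pos: [0.4482, -0.2963, 0.223]
orientation: [-180.0, 0.8, -30.5]
contact_force: [0.1, 0.6, 0.5]
grip_width: 0.585
```

Request:
arm_command --commands "0 0 0 0 0 6 1; 0 0 0 0 0 12 1; 0 0 0 0 0 18 1; 0 0 0 0 0 24 1; 0 0 0 0 0 30 1"

```text
t: 28.27
tcp_pos: [0.4483, -0.2962, 0.2232]
orientation: [179.6, 0.7, -60.5]
contact_force: [-0.0, 3.0, 1.0]
grip_width: 0.586
```

Request:
arm_command --commands "0 0 0 0 0 6 1; 0 0 0 0 0 12 1; 0 0 0 0 0 16 1; 0 0 0 0 0 16 1"

```text
t: 28.6
tcp_pos: [0.4484, -0.2962, 0.2232]
orientation: [179.4, 0.6, -76.3]
contact_force: [-0.1, 1.1, 2.1]
grip_width: 0.586
```

Request:
arm_command --commands "0 0 -0.1 0 0 0 1; 0 0 -0.2 0 0 0 1; 0 0 -0.3 0 0 0 1; 0 0 -0.3 0 0 0 1; 0 0 -0.3 0 0 0 1"

```text
t: 29.02
tcp_pos: [0.448, -0.2964, 0.2259]
orientation: [179.4, 0.6, -76.2]
contact_force: [0.2, 0.0, -2.7]
grip_width: 0.587
```

```bash
python3 -c "
from h import *
for i in range(3):
  f=cam('scene'); print(state()['contact_force'],state()['tcp_pos'])
"
```

```text
[ 0.39226409 -0.23205642 -2.84366304] [ 0.44805434 -0.29637051  0.22594681]
[ 0.03720921 -0.04790381 -3.14216455] [ 0.44808016 -0.29638538  0.22596568]
[-1.23366078 -0.23677716 -2.39143125] [ 0.44809134 -0.29637992  0.22596466]
```

Request:
arm_command --commands "0 0 0.3 0 0 0 1; 0 0 0.3 0 0 0 1; 0 0 0.3 0 0 0 0.22; 0 0 0.3 0 0 0 0.22; 0 0 0.3 0 0 0 0.22"

```text
t: 29.58
tcp_pos: [0.4483, -0.2964, 0.2233]
orientation: [179.4, 0.6, -76.2]
contact_force: [0.4, -0.4, 0.8]
grip_width: 0.78
```

Request:
arm_command --commands "0 0 0 0 0 0 0.22; 0 0 -2 0 0 0 0.22; 0 0 -5 0 0 0 0.22; 0 0 -7 0 0 0 0.22; 0 0 -7 0 0 0 0.22"

```text
t: 30.0
tcp_pos: [0.4504, -0.2981, 0.2978]
orientation: [179.6, 0.2, -76.2]
contact_force: [0.7, -0.3, -0.1]
grip_width: 0.78
```

```bash
python3 -c "
from h import *
plan([.4455,-.1915,.145],-10)
"
```

```text
d cm [-10.47  -2.07   0.57] rv [  0.2   0.4 -66.2] rows>=9.2 | t 30.00 grasp [ 0.4494 -0.2979  0.1505] yaw -76.2 q6 120 F [ 0.7 -0.3 -0.1] Tq [ 0.02   0.078 -0.003] grip 0.780
```

Request:
arm_command --commands "-10.5 -2 0.5 0 0 -66 0.22; -10.5 -2 0.5 0 0 -66 0.22; -10.5 -2 0.5 0 0 -66 0.22; -10.5 -2 0.5 0 0 -66 0.22; -10.5 -2 0.5 0 0 -66 0.22"

```text
t: 30.42
tcp_pos: [0.443, -0.1882, 0.2882]
orientation: [179.9, 0.9, -39.9]
contact_force: [0.3, -0.2, 0.5]
grip_width: 0.782
```

Request:
arm_command --commands "0 0 0 0 0 -30 0.22; 0 0 0 0 0 -30 0.22; 0 0 0 0 0 -30 0.22; 0 0 0 0 0 -30 0.22; 0 0 0 0 0 -30 0.22"

```text
t: 30.83
tcp_pos: [0.4431, -0.1899, 0.2883]
orientation: [-179.7, 0.8, -10.1]
contact_force: [-0.5, 0.4, -0.6]
grip_width: 0.777
```

```bash
python3 -c "
from h import *
jars()
sc('e6.png',pts=[[.448,-.2962,.078],[.4455,-.1915,.078]])
plan([.4455,-.1915,.073],-10)
"
```

```text
jar px [337.6 252.2] world [ 0.3886 -0.2486] size px 29.4 11.2 expect 18.2
jar px [351.9 189.9] world [ 0.5671 -0.2918] size px 16.8 18.3 expect 18.2
jar px [332.6 158.3] world [ 0.6585 -0.2372] size px 17.0 17.8 expect 18.2
d cm [0.36 0.14 6.82] rv [-0.3  0.8 -0.5] rows>=1.6 | t 30.93 grasp [ 0.4412 -0.1888  0.1412] yaw -10.5 q6 63 F [ 0.6 -0.4 -0. ] Tq [-0.004  0.145  0.025] grip 0.786
```

View pics/e6.png

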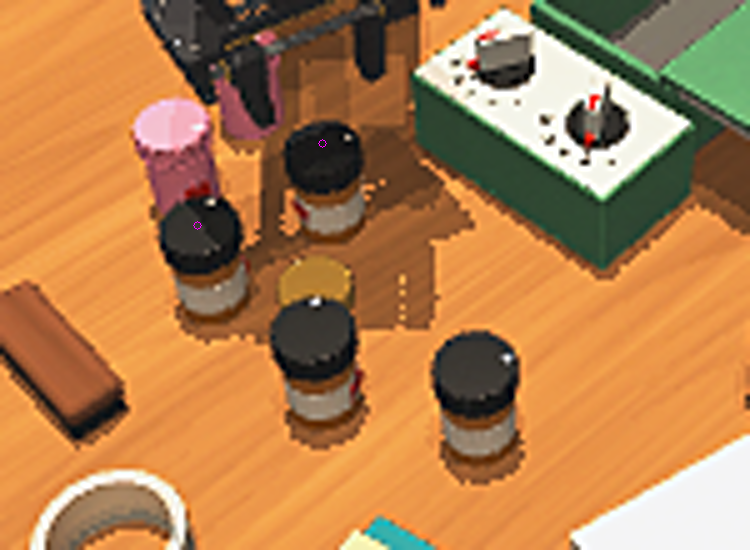

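Request:
arm_command --commands "0.3 0.1 2 -0.3 0.7 0 0.22; 0.35 0.1 4 -0.3 0.7 0 0.22; 0.35 0.1 6 -0.3 0.7 0 0.22; 0.35 0.1 6.8 -0.3 0.7 0 0.22; 0.35 0.1 6.8 -0.3 0.7 0 0.22"

```text
t: 31.35
tcp_pos: [0.4448, -0.1906, 0.2189]
orientation: [-179.9, 0.3, -10.5]
contact_force: [-0.6, 0.6, -0.6]
grip_width: 0.778
```

```bash
python3 -c "
from h import *
plan([.4455,-.1915,.073],-10)
"
```

```text
d cm [ 0.09  0.08 -0.14] rv [-0.1  0.3 -0.5] rows>=0.1 | t 31.35 grasp [ 0.444  -0.1901  0.0716] yaw -10.5 q6 63 F [-0.6  0.6 -0.6] Tq [ 0.049  0.145 -0.006] grip 0.778
```

Request:
arm_command --commands "0.1 0.1 -0.1 0 0 0 1; 0.1 0.1 -0.1 0 0 0 1; 0.1 0.1 -0.1 0 0 0 1; 0.1 0.1 -0.1 0 0 0 1; 0.1 0.1 -0.1 0 0 0 1"

```text
t: 31.77
tcp_pos: [0.4472, -0.193, 0.2232]
orientation: [179.9, -0.0, -10.4]
contact_force: [-0.4, -0.7, 5.2]
grip_width: 0.586
```

Request:
arm_command --commands "0 0 0 0 0 0 1; 0 0 0 0 0 0 1; 0 0 0 0 0 0 1"

```text
t: 32.02
tcp_pos: [0.4472, -0.193, 0.2232]
orientation: [179.9, -0.0, -10.4]
contact_force: [-0.1, -1.8, 7.2]
grip_width: 0.584
```

Request:
arm_command --commands "0 0 -0.1 0 0 0 1; 0 0 -0.2 0 0 0 1; 0 0 -0.3 0 0 0 1; 0 0 -0.3 0 0 0 1; 0 0 -0.3 0 0 0 1"

```text
t: 32.43
tcp_pos: [0.4461, -0.192, 0.2244]
orientation: [-180.0, 0.2, -10.4]
contact_force: [0.2, -1.1, -3.5]
grip_width: 0.589
```

Request:
arm_command --commands "0 0 -0.1 0 0 0 1; 0 0 -0.2 0 0 0 1; 0 0 -0.2 0 0 0 1; 0 0 -0.2 0 0 0 1; 0 0 -0.2 0 0 0 1"

```text
t: 32.85
tcp_pos: [0.4466, -0.1924, 0.227]
orientation: [180.0, 0.1, -10.4]
contact_force: [-0.1, 0.3, -3.7]
grip_width: 0.582
```

```bash
python3 -c "
from h import *
for i in range(3):
  f=cam('scene'); print(state()['contact_force'],state()['tcp_pos'])
"
```

```text
[ 0.27585961  0.15219457 -2.83224771] [ 0.44652114 -0.19238278  0.22691785]
[ 0.24989235  0.41336763 -4.3080605 ] [ 0.44651793 -0.192353    0.22690668]
[-0.25753186  0.33556832 -3.56427602] [ 0.44652781 -0.19238995  0.22693094]
```

```bash
cat >> h.py <<'E'
def plan2(g,yaw):
    "exact yaw (no mod 180); turn may exceed 180 -> shown scalar about tool z"
    st=state(); R=Ro.from_euler("xyz",st["orientation"],degrees=True); cy=st["orientation"][2]
    gp=st["tcp_pos"]+R.apply([0,0,grasp_offset]); d=R.inv().apply(np.array(g)-gp)*100
    tl=(R.inv()*Ro.from_euler("xyz",[180,0,cy],degrees=True)).as_rotvec(degrees=True)
    print("d cm",d.round(2),"tilt",tl.round(1),"wz %.1f"%(cy-yaw),"| t %.2f"%st["t"],"grasp",gp.round(4),"yaw %.1f"%cy,"q1 %.0f q6 %.0f"%(st["qpos"][0],st["qpos"][5]),"F",st["contact_force"].round(1),"grip %.3f"%st["grip_width"])
E
echo
```

Request:
arm_command --commands "0 0 -3 0 0 0 1; 0 0 -7 0 0 0 1; 0 0 -11 0 0 -7 1; 0 0 -15 0 0 -14 1; 0 0 -16.5 0 0 -21 1" --squeeze 20

```text
t: 33.42
tcp_pos: [0.4478, -0.193, 0.3981]
orientation: [179.6, -0.2, 11.0]
contact_force: [1.5, 0.9, -3.0]
grip_width: 0.587
```

```bash
python3 -c "
from h import *
plan2(w(-.004,.099,.245),CY+90)
"
```

```text
d cm [ 12.96 -45.63   0.35] tilt [ 0.4 -0.2 -0. ] wz -83.2 | t 33.42 grasp [ 0.4486 -0.1938  0.2508] yaw 11.0 q1 -37 q6 42 F [ 1.5  0.9 -3. ] grip 0.587
```

Request:
arm_command --commands "13 -45.6 0.3 0 0 -83 1; 13 -45.6 0.3 0 0 -83 1; 13 -45.6 0.3 0 0 -83 1; 13 -45.6 0.3 0 0 -83 1; 13 -45.6 0.3 0 0 -83 1"

```text
t: 33.83
tcp_pos: [0.4656, 0.0168, 0.3907]
orientation: [-179.9, 0.1, 46.7]
contact_force: [0.6, -1.5, -3.5]
grip_width: 0.584
```

```bash
python3 -c "
from h import *
plan2(w(-.004,.099,.245),CY+90)
"
```

```text
d cm [ 20.7  -16.24  -0.16] tilt [-0.1  0.1 -0. ] wz -47.4 | t 33.83 grasp [0.4654 0.0168 0.2434] yaw 46.7 q1 -13 q6 31 F [ 0.6 -1.5 -3.5] grip 0.584
```

Request:
arm_command --commands "20.7 -16.2 -0.1 0 0 -47.4 1; 20.7 -16.2 -0.1 0 0 -47.4 1; 20.7 -16.2 -0.1 0 0 -47.4 1; 20.7 -16.2 -0.1 0 0 -47.4 1; 20.7 -16.2 -0.1 0 0 -47.4 1"

```text
t: 34.25
tcp_pos: [0.4856, 0.2246, 0.3913]
orientation: [-179.9, 0.0, 82.6]
contact_force: [0.9, -0.7, -3.8]
grip_width: 0.585
```

```bash
python3 -c "
from h import *
plan2(w(-.004,.099,.245),CY+90)
"
```

```text
d cm [ 5.42 -0.34 -0.1 ] tilt [-0.1  0.  -0. ] wz -11.5 | t 34.25 grasp [0.4854 0.2246 0.244 ] yaw 82.6 q1 12 q6 19 F [ 0.9 -0.7 -3.8] grip 0.585
```

Request:
arm_command --commands "5.4 -0.3 0 0 0 -11.5 1; 5.4 -0.3 0 0 0 -11.5 1; 5.4 -0.3 0 0 0 -11.5 1; 5.4 -0.3 0 0 0 -11.5 1"

```text
t: 34.58
tcp_pos: [0.49, 0.277, 0.3908]
orientation: [-179.8, 0.0, 93.8]
contact_force: [-0.3, -0.3, -3.9]
grip_width: 0.585
```

```bash
python3 -c "
from h import *
plan2(w(-.004,.099,.082),CY+90)
sc('f1.png',(200,100,360,240),5,[w(-.062,.165,.096),w(.062,.165,.096),w(-.062,-.165,.096),w(-.062,0,.096)])
f=cam('top'); crop(f,110,120,310,260,4,'f1t.png')
"
```

```text
d cm [ 0.21  0.   16.15] tilt [-0.2  0.  -0. ] wz -0.4 | t 34.58 grasp [0.4895 0.2769 0.2435] yaw 93.8 q1 17 q6 14 F [-0.3 -0.3 -3.9] grip 0.585
```

View pics/f1.png

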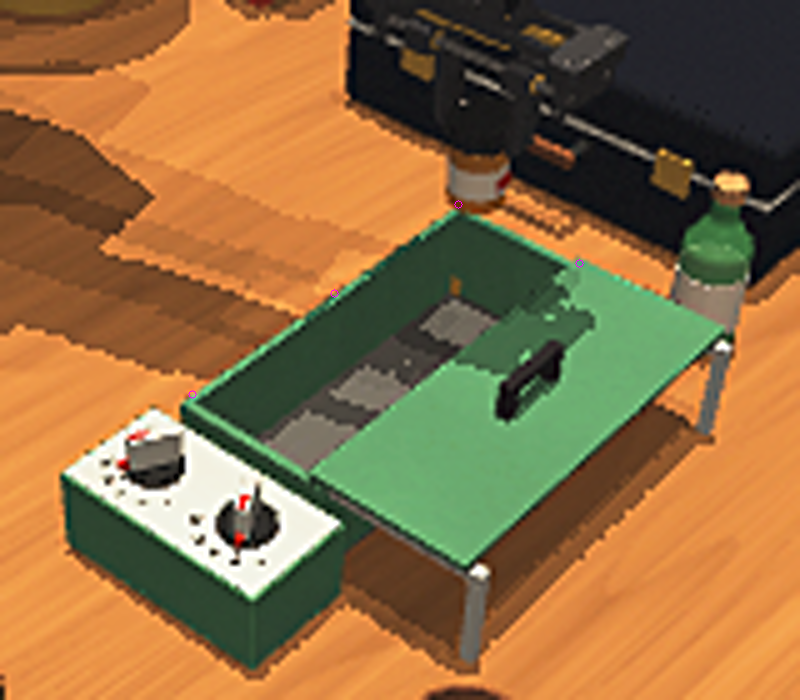

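View pics/f1t.png

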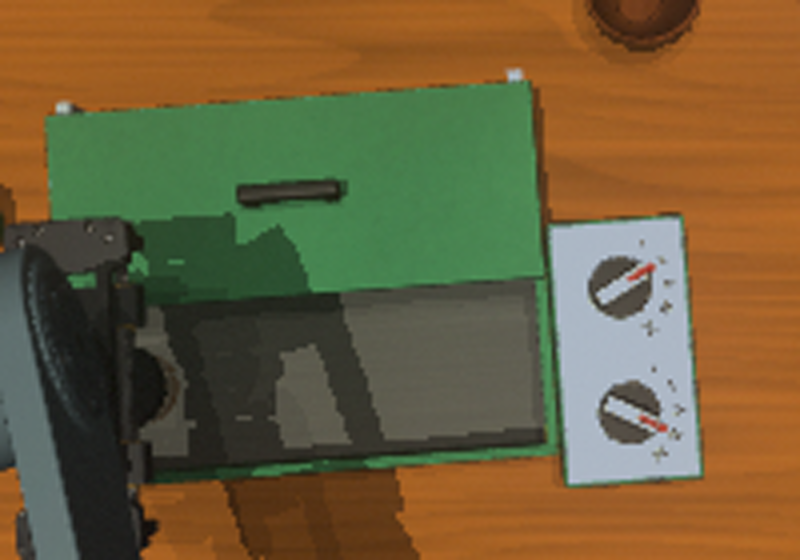

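Request:
arm_command --commands "0.1 0 4 0 0 -0.4 1; 0.1 0 8 0 0 -0.4 1; 0.1 0 11 0 0 -0.4 1; 0.1 0 14 0 0 -0.4 1; 0.1 0 15 0 0 -0.4 1"

```text
t: 35.1
tcp_pos: [0.4883, 0.2751, 0.2369]
orientation: [-179.5, 0.1, 94.0]
contact_force: [-0.6, -0.1, -3.8]
grip_width: 0.581
```

```bash
python3 -c "
from h import *
plan2(w(-.004,.099,.083),CY+90)
"
```

```text
d cm [0.4  0.23 0.66] tilt [-0.5  0.1 -0. ] wz -0.2 | t 35.10 grasp [0.487  0.2747 0.0896] yaw 94.0 q1 17 q6 13 F [-0.6 -0.1 -3.8] grip 0.581
```

Request:
arm_command --commands "0 0 0.2 0 0 0 1; 0 0 0.4 0 0 0 1; 0 0 0.5 0 0 0 1; 0 0 0.5 0 0 0 1"

```text
t: 35.43
tcp_pos: [0.4911, 0.2774, 0.2384]
orientation: [179.9, -0.1, 94.1]
contact_force: [-0.3, -0.6, -2.9]
grip_width: 0.582
```

```bash
python3 -c "
from h import *
plan2(w(-.004,.099,.083),CY+90)
"
```

```text
d cm [ 0.14 -0.23  0.81] tilt [ 0.1 -0.1 -0. ] wz -0.0 | t 35.43 grasp [0.4913 0.2776 0.0911] yaw 94.1 q1 17 q6 13 F [-0.3 -0.6 -2.9] grip 0.582
```

Request:
arm_command --commands "0 -0.1 0.2 0 0 0 1; 0 -0.2 0.4 0 0 0 1; 0 -0.2 0.6 0 0 0 1; 0 -0.2 0.7 0 0 0 1; 0 -0.2 0.7 0 0 0 1"

```text
t: 35.85
tcp_pos: [0.4885, 0.2777, 0.2306]
orientation: [180.0, -0.1, 94.2]
contact_force: [-0.4, 0.9, 4.6]
grip_width: 0.582
```

```bash
python3 -c "
from h import *
plan2(w(-.004,.099,.083),CY+90)
"
```

```text
d cm [0.09 0.05 0.03] tilt [ 0.  -0.1 -0. ] wz 0.0 | t 35.85 grasp [0.4886 0.2779 0.0833] yaw 94.2 q1 18 q6 13 F [-0.4  0.9  4.6] grip 0.582
```

Request:
arm_command --commands "0 0 0 0 0 0 0.3; 0 0 0 0 0 0 0.3; 0 0 0 0 0 0 0.3; 0 0 0 0 0 0 0.3"

```text
t: 36.18
tcp_pos: [0.488, 0.2771, 0.2293]
orientation: [-179.9, -0.0, 94.1]
contact_force: [1.7, 0.2, 0.7]
grip_width: 0.702
```

Request:
arm_command --commands "0 0 -2 0 0 0 0.3; 0 0 -6 0 0 0 0.3; 0 0 -10 0 0 0 0.3; 0 0 -13 0 0 0 0.3; -3 0 -15 0 0 0 0.3"

```text
t: 36.6
tcp_pos: [0.4906, 0.2499, 0.3834]
orientation: [179.8, -0.2, 94.3]
contact_force: [0.2, -1.3, -0.8]
grip_width: 0.699
```

```bash
python3 -c "
from h import *
sc('f2.png',(200,100,360,240),5)
jars()
plan2([.448,-.2963,.16],90)
"
```

```text
jar px [353.7 232.2] world [ 0.4456 -0.2955] size px 17.5 16.7 expect 18.2
jar px [352.5 189.7] world [ 0.5676 -0.2935] size px 16.8 16.8 expect 18.2
jar px [332.7 158.3] world [ 0.6587 -0.2375] size px 17.0 17.7 expect 18.2
d cm [-53.76  -8.36   7.59] tilt [ 0.3 -0.  -0. ] wz 4.1 | t 36.70 grasp [0.4928 0.2458 0.2366] yaw 94.1 q1 14 q6 10 F [0.7 0.7 0.3] grip 0.701
```

View pics/f2.png

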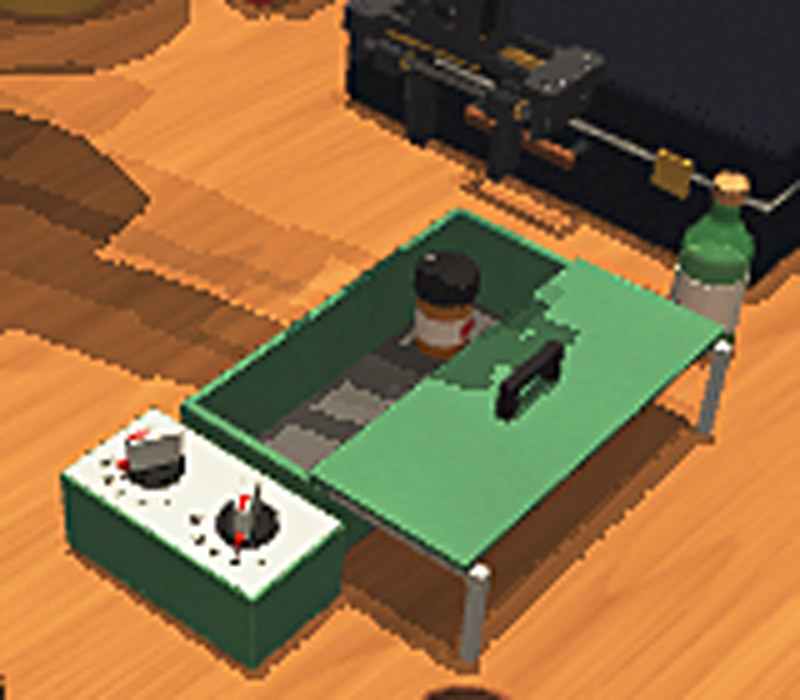

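Request:
arm_command --commands "-53.8 -8.4 0 0 0 0 0.22; -53.8 -8.4 0 0 0 0 0.22; -53.8 -8.4 0 0 0 0 0.22; -53.8 -8.4 0 0 0 0 0.22; -53.8 -8.4 0 0 0 0 0.22"

```text
t: 37.12
tcp_pos: [0.4724, 0.0384, 0.3783]
orientation: [-179.8, -0.0, 94.2]
contact_force: [1.8, 0.7, -0.6]
grip_width: 0.781
```

Request:
arm_command --commands "-33 -5.2 0 0 0 0 0.22; -33 -5.2 0 0 0 0 0.22; -33 -5.2 0 0 0 0 0.22; -33 -5.2 0 0 0 0 0.22; -33 -5.2 0 0 0 0 0.22"

```text
t: 37.53
tcp_pos: [0.455, -0.1696, 0.3784]
orientation: [-179.8, -0.1, 94.1]
contact_force: [0.9, 0.8, -1.0]
grip_width: 0.781
```

```bash
python3 -c "
from h import *
plan2([.448,-.2963,.12],CY+90)
"
```

```text
d cm [-12.62  -1.54  11.1 ] tilt [-0.2 -0.1  0. ] wz -0.0 | t 37.53 grasp [ 0.4546 -0.1694  0.2311] yaw 94.1 q1 -34 q6 -39 F [ 0.9  0.8 -1. ] grip 0.781
```

Request:
arm_command --commands "-4 -0.5 0 0 0 0 0.22; -8 -1 2 0 0 0 0.22; -12 -1.5 5 0 0 0 0.22; -12.6 -1.5 9 0 0 0 0.22; -12.6 -1.5 10.5 0 0 0 0.22"

```text
t: 37.95
tcp_pos: [0.4484, -0.2968, 0.2703]
orientation: [-179.8, -0.1, 93.9]
contact_force: [-0.7, 1.2, -0.0]
grip_width: 0.778
```

Request:
arm_command --commands "0 0 0 0 0 0 0.22; 0 0 0 0 0 0 0.22; 0 0 0 0 0 0 0.22"

```text
t: 38.2
tcp_pos: [0.4503, -0.2944, 0.2752]
orientation: [-179.9, 0.0, 94.2]
contact_force: [0.8, 0.5, 0.2]
grip_width: 0.78
```

```bash
python3 -c "
from h import *
plan2([.448,-.2963,.074],CY+90)
sc('f3.png',pts=[[.448,-.2963,.078]])
"
```

```text
d cm [-0.17 -0.22  5.39] tilt [-0.1  0.  -0. ] wz 0.0 | t 38.20 grasp [ 0.4501 -0.2945  0.1279] yaw 94.2 q1 -46 q6 -50 F [0.8 0.5 0.2] grip 0.780
```

View pics/f3.png

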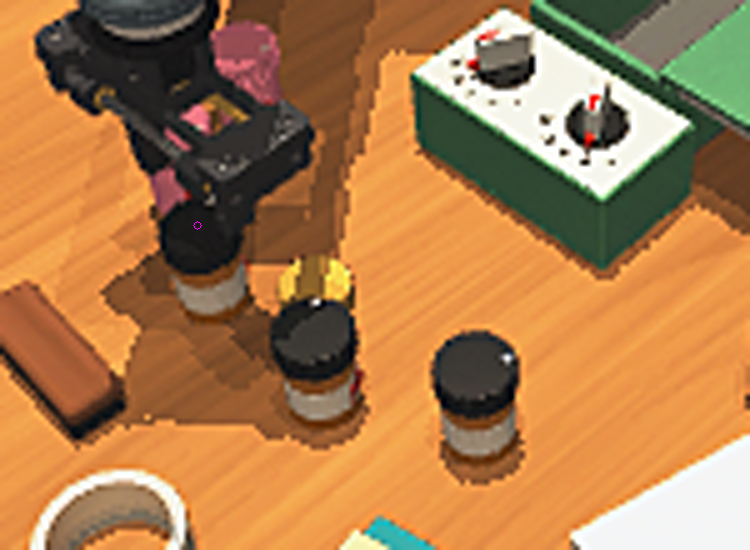

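Request:
arm_command --commands "-0.1 -0.2 2 0 0 0 0.22; -0.1 -0.2 4 0 0 0 0.22; -0.1 -0.2 5.4 0 0 0 0.22; -0.1 -0.2 5.4 0 0 0 1; -0.1 -0.2 5.4 0 0 0 1" --squeeze 20

```text
t: 38.67
tcp_pos: [0.4483, -0.2956, 0.2217]
orientation: [-179.9, 0.0, 94.2]
contact_force: [-0.4, 0.1, 0.8]
grip_width: 0.655
```

Request:
arm_command --commands "0 0 0 0 0 0 1; 0 0 0 0 0 0 1; 0 0 0 0 0 0 1; 0 0 0 0 0 0 1"

```text
t: 39.0
tcp_pos: [0.4483, -0.2964, 0.2222]
orientation: [180.0, 0.1, 94.2]
contact_force: [-1.1, 1.0, 7.3]
grip_width: 0.582
```

Request:
arm_command --commands "0 0 -0.2 0 0 0 1; 0 0 -0.4 0 0 0 1; 0 0 -0.4 0 0 0 1; 0 0 -0.4 0 0 0 1; 0 0 -0.4 0 0 0 1"

```text
t: 39.42
tcp_pos: [0.4476, -0.2957, 0.2241]
orientation: [-179.9, -0.0, 94.1]
contact_force: [-0.1, 1.0, -3.4]
grip_width: 0.59
```

```bash
python3 -c "
from h import *
plan2(w(-.004,.033,.245),CY+90)
"
```

```text
d cm [ 50.41   8.27 -16.81] tilt [-0.1 -0.   0. ] wz -0.0 | t 39.42 grasp [ 0.4473 -0.2956  0.0768] yaw 94.1 q1 -46 q6 -50 F [-0.1  1.  -3.4] grip 0.590
```

Request:
arm_command --commands "0 0 -4 0 0 0 1; 0 0 -8 0 0 0 1; 0 0 -12 0 0 0 1; 0 0 -16 0 0 0 1; 3 0.5 -17 0 0 0 1"

```text
t: 39.83
tcp_pos: [0.4518, -0.2697, 0.4018]
orientation: [179.7, 0.6, 93.9]
contact_force: [1.1, 0.4, -1.9]
grip_width: 0.581
```

Request:
arm_command --commands "47.4 7.8 0 0 0 0 1; 47.4 7.8 0 0 0 0 1; 47.4 7.8 0 0 0 0 1; 47.4 7.8 0 0 0 0 1; 47.4 7.8 0 0 0 0 1"

```text
t: 40.25
tcp_pos: [0.4693, -0.0562, 0.3942]
orientation: [-179.9, -0.0, 94.1]
contact_force: [1.1, -0.4, -2.9]
grip_width: 0.584
```

```bash
python3 -c "
from h import *
plan2(w(-.004,.033,.245),CY+90)
"
```

```text
d cm [26.67  4.4   0.19] tilt [-0.1 -0.   0. ] wz -0.0 | t 40.25 grasp [ 0.469  -0.0562  0.2469] yaw 94.1 q1 -21 q6 -25 F [ 1.1 -0.4 -2.9] grip 0.584
```

Request:
arm_command --commands "26.7 4.4 0.2 0 0 0 1; 26.7 4.4 0.2 0 0 0 1; 26.7 4.4 0.2 0 0 0 1; 26.7 4.4 0.2 0 0 0 1; 26.7 4.4 0.2 0 0 0 1"

```text
t: 40.67
tcp_pos: [0.4882, 0.1515, 0.3926]
orientation: [-179.9, -0.0, 94.1]
contact_force: [1.3, -0.4, -3.5]
grip_width: 0.582
```

Request:
arm_command --commands "5.5 0.9 0 0 0 0 1; 5.5 0.9 0 0 0 0 1; 5.5 0.9 0 0 0 0 1; 5.5 0.9 0 0 0 0 1; 5.5 0.9 0 0 0 0 1"

```text
t: 41.08
tcp_pos: [0.4936, 0.2043, 0.3923]
orientation: [-179.8, 0.0, 94.1]
contact_force: [-0.7, -0.0, -3.5]
grip_width: 0.584
```

```bash
python3 -c "
from h import *
plan2(w(-.004,.033,.09),CY+90)
"
```

```text
d cm [ 0.89  0.17 15.5 ] tilt [-0.2  0.  -0. ] wz -0.0 | t 41.08 grasp [0.4931 0.2042 0.245 ] yaw 94.1 q1 10 q6 6 F [-0.7 -0.  -3.5] grip 0.584
```

Request:
arm_command --commands "0.9 0.2 3 0 0 0 1; 0.9 0.2 7 0 0 0 1; 0.9 0.2 11 0 0 0 1; 0.9 0.2 14 0 0 0 1; 0.9 0.2 15 0 0 0 1"

```text
t: 41.5
tcp_pos: [0.4926, 0.2119, 0.2379]
orientation: [-179.4, 0.1, 94.0]
contact_force: [-1.6, -0.1, -3.2]
grip_width: 0.58
```

Request:
arm_command --commands "0 0 0 0 0 0 1; 0 0 0 0 0 0 1; 0 0 0 0 0 0 1"

```text
t: 41.75
tcp_pos: [0.4962, 0.2137, 0.2453]
orientation: [179.9, -0.0, 94.1]
contact_force: [-0.0, -0.1, -2.4]
grip_width: 0.584
```

```bash
python3 -c "
from h import *
plan2(w(-.004,.033,.082),CY+90)
"
```

```text
d cm [-0.06 -0.29  1.6 ] tilt [ 0.1 -0.  -0. ] wz -0.1 | t 41.75 grasp [0.4966 0.2138 0.098 ] yaw 94.1 q1 11 q6 7 F [-0.  -0.1 -2.4] grip 0.584
```

Request:
arm_command --commands "0 -0.2 0.5 0 0 0 1; 0 -0.3 0.9 0 0 0 1; 0 -0.3 1.3 0 0 0 1; 0 -0.3 1.5 0 0 0 1; 0 -0.3 1.5 0 0 0 1"

```text
t: 42.17
tcp_pos: [0.4917, 0.2139, 0.228]
orientation: [-179.9, -0.0, 94.2]
contact_force: [-1.3, 0.3, 0.5]
grip_width: 0.585
```

Request:
arm_command --commands "0 0 0 0 0 0 1; 0 0 0.1 0 0 0 1; 0 0 0.1 0 0 0 1"

```text
t: 42.42
tcp_pos: [0.4919, 0.214, 0.2278]
orientation: [-179.9, -0.0, 94.2]
contact_force: [-4.0, -0.7, 7.0]
grip_width: 0.583
```

```bash
python3 -c "
from h import *
plan2(w(-.004,.033,.082),CY+90)
"
```

```text
d cm [-0.11  0.2  -0.16] tilt [-0.1 -0.   0. ] wz 0.0 | t 42.42 grasp [0.4916 0.214  0.0805] yaw 94.2 q1 11 q6 7 F [-4.  -0.7  7. ] grip 0.583
```

Request:
arm_command --commands "0 0 0 0 0 0 0.3; 0 0 0 0 0 0 0.3; 0 0 0 0 0 0 0.3; 0 0 0 0 0 0 0.3"

```text
t: 42.75
tcp_pos: [0.4919, 0.2138, 0.2268]
orientation: [-179.9, -0.0, 94.1]
contact_force: [1.1, -0.4, 0.4]
grip_width: 0.7
```

Request:
arm_command --commands "0 0 -2 0 0 0 0.3; 0 0 -6 0 0 0 0.3; 0 0 -10 0 0 0 0.3; 0 0 -13 0 0 0 0.3; -3 0 -15 0 0 0 0.3"

```text
t: 43.17
tcp_pos: [0.4945, 0.1865, 0.3809]
orientation: [179.8, -0.1, 94.4]
contact_force: [0.5, 0.3, -0.9]
grip_width: 0.7
```

```bash
python3 -c "
from h import *
jars()
plan2([.5695,-.2958,.235],CY+90)
"
```

```text
jar px [352.5 189.7] world [ 0.5675 -0.2935] size px 16.8 17.0 expect 18.2
jar px [332.6 158.3] world [ 0.6587 -0.2372] size px 17.3 17.8 expect 18.2
d cm [-48.1    3.66   0.27] tilt [0.5 0.1 0. ] wz 0.1 | t 43.22 grasp [0.4973 0.1811 0.2364] yaw 94.3 q1 7 q6 3 F [ 3.6 -1.9  2.5] grip 0.702
```

Request:
arm_command --commands "-48 3.7 0 0 0 0 0.22; -48 3.7 0 0 0 0 0.22; -48 3.7 0 0 0 0 0.22; -48 3.7 0 0 0 0 0.22; -48 3.7 0 0 0 0 0.22"

```text
t: 43.63
tcp_pos: [0.525, -0.0241, 0.3766]
orientation: [-179.9, 0.0, 94.2]
contact_force: [2.0, -0.3, -0.1]
grip_width: 0.78
```

Request:
arm_command --commands "-27 2.1 0 0 0 0 0.22; -27 2.1 0 0 0 0 0.22; -27 2.1 0 0 0 0 0.22; -27 2.1 0 0 0 0 0.22; -27 2.1 0 0 0 0 0.22"

```text
t: 44.05
tcp_pos: [0.5561, -0.2304, 0.3763]
orientation: [-179.9, -0.0, 94.1]
contact_force: [1.4, 0.4, -0.0]
grip_width: 0.784
```

```bash
python3 -c "
from h import *
plan2([.5695,-.2958,.13],CY+90)
"
```

```text
d cm [-6.62  0.91  9.9 ] tilt [-0.1 -0.   0. ] wz -0.0 | t 44.05 grasp [ 0.5559 -0.2304  0.229 ] yaw 94.1 q1 -34 q6 -38 F [ 1.4  0.4 -0. ] grip 0.784
```

Request:
arm_command --commands "-4 0.5 0 0 0 0 0.22; -6.6 0.9 3 0 0 0 0.22; -6.6 0.9 6 0 0 0 0.22; -6.6 0.9 9 0 0 0 0.22; -6.6 0.9 9.5 0 0 0 0.22"

```text
t: 44.47
tcp_pos: [0.5677, -0.2929, 0.2749]
orientation: [-179.5, -0.4, 94.0]
contact_force: [-1.4, 0.7, -0.8]
grip_width: 0.784
```

Request:
arm_command --commands "0 0 0 0 0 0 0.22; 0 0 0 0 0 0 0.22; 0 0 0 0 0 0 0.22"

```text
t: 44.72
tcp_pos: [0.5707, -0.2935, 0.2841]
orientation: [179.9, 0.1, 94.2]
contact_force: [0.2, -0.1, 0.2]
grip_width: 0.782
```

```bash
python3 -c "
from h import *
plan2([.5695,-.2958,.074],CY+90)
sc('f4.png',pts=[[.5695,-.2958,.078]])
"
```

```text
d cm [-0.17 -0.16  6.28] tilt [0.1 0.1 0. ] wz 0.0 | t 44.72 grasp [ 0.5709 -0.2938  0.1368] yaw 94.2 q1 -38 q6 -42 F [ 0.2 -0.1  0.2] grip 0.782
```

View pics/f4.png

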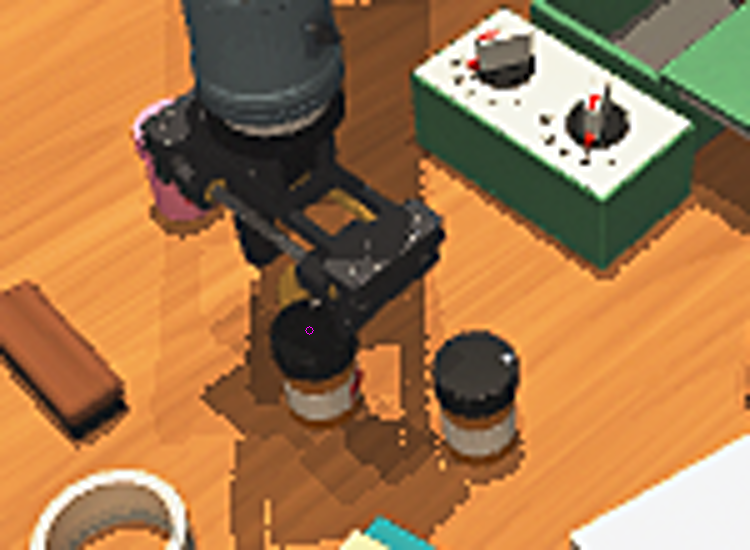

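Request:
arm_command --commands "-0.1 -0.15 2 0 0 0 0.22; -0.1 -0.15 4 0 0 0 0.22; -0.1 -0.15 6.2 0 0 0 0.22; -0.1 -0.15 6.2 0 0 0 1; -0.1 -0.15 6.2 0 0 0 1"

```text
t: 45.18
tcp_pos: [0.5685, -0.2942, 0.2203]
orientation: [-179.9, -0.0, 94.2]
contact_force: [-0.2, -0.2, 0.4]
grip_width: 0.654
```

Request:
arm_command --commands "0 0 0 0 0 0 1; 0 0 0 0 0 0 1; 0 0 0 0 0 0 1; 0 0 0 0 0 0 1"

```text
t: 45.52
tcp_pos: [0.5689, -0.2948, 0.2216]
orientation: [180.0, 0.1, 94.1]
contact_force: [-1.9, 0.4, 5.4]
grip_width: 0.582
```

Request:
arm_command --commands "0 0 -0.2 0 0 0 1; 0 0 -0.4 0 0 0 1; 0 0 -0.4 0 0 0 1; 0 0 -0.4 0 0 0 1; 0 0 -0.4 0 0 0 1"

```text
t: 45.93
tcp_pos: [0.5681, -0.2943, 0.2231]
orientation: [-179.8, -0.0, 94.1]
contact_force: [-1.3, 0.2, -2.2]
grip_width: 0.584
```

```bash
python3 -c "
from h import *
plan2(w(-.004,-.033,.245),CY+90)
"
```

```text
d cm [ 44.53  -3.75 -16.87] tilt [-0.2 -0.   0. ] wz 0.0 | t 45.93 grasp [ 0.5677 -0.2942  0.0758] yaw 94.1 q1 -38 q6 -42 F [-1.3  0.2 -2.2] grip 0.584
```

Request:
arm_command --commands "0 0 -4 0 0 0 1; 0 0 -8 0 0 0 1; 0 0 -12 0 0 0 1; 0 0 -16 0 0 0 1; 3 -0.3 -17 0 0 0 1"

```text
t: 46.35
tcp_pos: [0.5648, -0.2692, 0.4017]
orientation: [179.6, 0.6, 93.9]
contact_force: [1.8, 0.0, -1.8]
grip_width: 0.585
```

Request:
arm_command --commands "41.5 -3.5 0 0 0 0 1; 41.5 -3.5 0 0 0 0 1; 41.5 -3.5 0 0 0 0 1; 41.5 -3.5 0 0 0 0 1; 41.5 -3.5 0 0 0 0 1"

```text
t: 46.77
tcp_pos: [0.5301, -0.0572, 0.3934]
orientation: [-179.9, -0.0, 94.1]
contact_force: [1.2, -0.4, -2.9]
grip_width: 0.585
```

Request:
arm_command --commands "20.8 -1.75 0 0 0 0 1; 20.8 -1.75 0 0 0 0 1; 20.8 -1.75 0 0 0 0 1; 20.8 -1.75 0 0 0 0 1; 20.8 -1.75 0 0 0 0 1"

```text
t: 47.18
tcp_pos: [0.4977, 0.1487, 0.3937]
orientation: [-179.9, -0.0, 94.1]
contact_force: [0.6, 0.7, -3.0]
grip_width: 0.583
```

```bash
python3 -c "
from h import *
plan2(w(-.004,-.033,.1),CY+90)
"
```

```text
d cm [-0.16  0.13 14.64] tilt [-0.1 -0.   0. ] wz -0.0 | t 47.18 grasp [0.4974 0.1487 0.2464] yaw 94.1 q1 4 q6 -1 F [ 0.6  0.7 -3. ] grip 0.583
```

Request:
arm_command --commands "-0.2 0.1 4 0 0 0 1; -0.2 0.1 8 0 0 0 1; -0.2 0.1 11 0 0 0 1; -0.2 0.1 14 0 0 0 1; -0.2 0.1 14 0 0 0 1"

```text
t: 47.6
tcp_pos: [0.4962, 0.1449, 0.2476]
orientation: [-179.2, -0.0, 94.2]
contact_force: [-2.0, -1.2, -3.4]
grip_width: 0.581
```

Request:
arm_command --commands "0 0 0 0 0 0 1; 0 0 0 0 0 0 1; 0 0 0 0 0 0 1"

```text
t: 47.85
tcp_pos: [0.5008, 0.1449, 0.2562]
orientation: [179.9, -0.0, 94.1]
contact_force: [0.9, 0.2, -3.4]
grip_width: 0.585
```

```bash
python3 -c "
from h import *
plan2(w(-.004,-.033,.082),CY+90)
"
```

```text
d cm [ 0.24 -0.25  2.69] tilt [ 0.1 -0.  -0. ] wz -0.0 | t 47.85 grasp [0.5011 0.1449 0.1089] yaw 94.1 q1 3 q6 -1 F [ 0.9  0.2 -3.4] grip 0.585
```

Request:
arm_command --commands "0.2 -0.3 0.6 0 0 0 1; 0.2 -0.3 1.2 0 0 0 1; 0.2 -0.3 1.8 0 0 0 1; 0.2 -0.3 2.4 0 0 0 1; 0.2 -0.3 2.7 0 0 0 1"

```text
t: 48.27
tcp_pos: [0.4972, 0.1472, 0.2277]
orientation: [180.0, -0.1, 94.1]
contact_force: [-1.7, 5.6, 20.2]
grip_width: 0.581
```

Request:
arm_command --commands "0 0 0 0 0 0 1; 0 0 0 0 0 0 1; 0 0 0 0 0 0 1"

```text
t: 48.52
tcp_pos: [0.4974, 0.147, 0.2281]
orientation: [179.9, -0.0, 94.1]
contact_force: [-0.0, 0.9, 6.7]
grip_width: 0.586
```

```bash
python3 -c "
from h import *
plan2(w(-.004,-.033,.082),CY+90)
"
```

```text
d cm [-0.    0.09 -0.12] tilt [ 0.1 -0.  -0. ] wz -0.0 | t 48.52 grasp [0.4976 0.1471 0.0808] yaw 94.1 q1 3 q6 -1 F [-0.   0.9  6.7] grip 0.586
```

Request:
arm_command --commands "0 0 0 0 0 0 0.3; 0 0 0 0 0 0 0.3; 0 0 0 0 0 0 0.3; 0 0 0 0 0 0 0.3"

```text
t: 48.85
tcp_pos: [0.4962, 0.1466, 0.2265]
orientation: [-179.9, -0.0, 94.1]
contact_force: [-0.2, -0.3, -0.2]
grip_width: 0.701
```

Request:
arm_command --commands "0 0 -2 0 0 0 0.3; 0 0 -6 0 0 0 0.3; 0 0 -10 0 0 0 0.3; 0 0 -13 0 0 0 0.3; -3 0 -15 0 0 0 0.3"

```text
t: 49.27
tcp_pos: [0.4989, 0.1193, 0.3805]
orientation: [179.8, -0.1, 94.4]
contact_force: [1.3, 0.3, -0.5]
grip_width: 0.703
```

```bash
python3 -c "
from h import *
jars()
sc('f5.png',(200,100,360,240),5)
plan2([.660,-.2385,.235],CY+90)
"
```

```text
jar px [332.6 158.2] world [ 0.6588 -0.2372] size px 17.0 18.2 expect 18.2
d cm [-3.637e+01  1.334e+01  2.000e-02] tilt [0.4 0.1 0. ] wz -0.1 | t 49.37 grasp [0.5012 0.1148 0.2338] yaw 94.1 q1 -0 q6 -4 F [0.3 0.1 0.1] grip 0.701
```

View pics/f5.png

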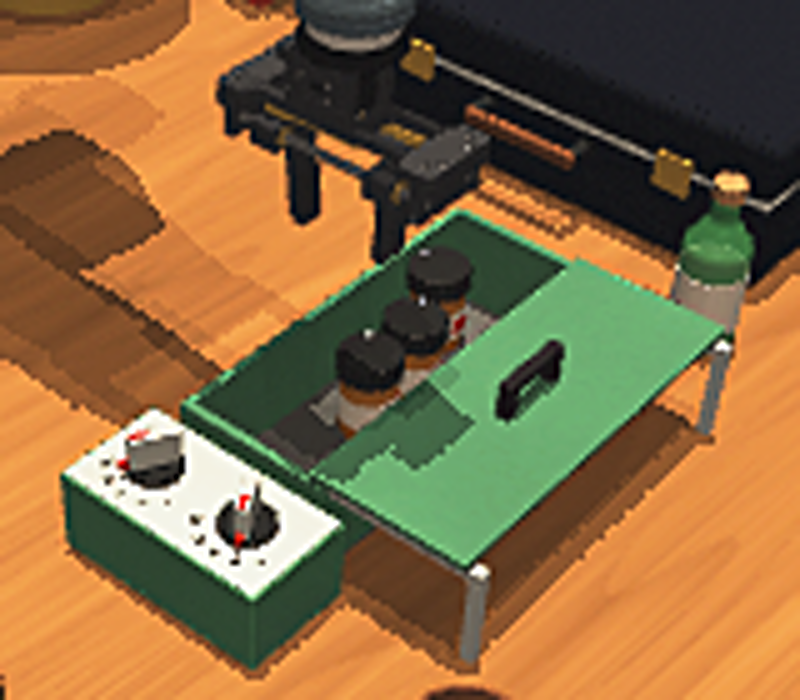

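Three are upright in the chest. Now the last jar.

Request:
arm_command --commands "-36.4 13.3 0 0 0 0 0.22; -36.4 13.3 0 0 0 0 0.22; -36.4 13.3 0 0 0 0 0.22; -36.4 13.3 0 0 0 0 0.22; -36.4 13.3 0 0 0 0 0.22"

```text
t: 49.78
tcp_pos: [0.5844, -0.0747, 0.3751]
orientation: [-179.8, -0.1, 94.1]
contact_force: [0.7, 0.1, 0.8]
grip_width: 0.78
```

Request:
arm_command --commands "-16.8 6.1 0 0 0 0 0.22; -16.8 6.1 0 0 0 0 0.22; -16.8 6.1 3 0 0 0 0.22; -16.8 6.1 6 0 0 0 0.22; -16.8 6.1 9 0 0 0 0.22"

```text
t: 50.2
tcp_pos: [0.6562, -0.2349, 0.3004]
orientation: [179.8, 0.2, 94.0]
contact_force: [0.8, 0.3, 0.3]
grip_width: 0.781
```

Request:
arm_command --commands "0 0 0 0 0 0 0.22; 0 0 0 0 0 0 0.22; 0 0 0 0 0 0 0.22"

```text
t: 50.45
tcp_pos: [0.6545, -0.2301, 0.2988]
orientation: [-179.8, -0.1, 94.1]
contact_force: [0.4, 0.0, 0.1]
grip_width: 0.782
```

```bash
python3 -c "
from h import *
plan2([.660,-.2385,.074],CY+90)
"
```

```text
d cm [-0.9   0.55  7.74] tilt [-0.2 -0.1  0. ] wz 0.0 | t 50.45 grasp [ 0.6541 -0.23    0.1515] yaw 94.1 q1 -29 q6 -33 F [0.4 0.  0.1] grip 0.782
```

Request:
arm_command --commands "-0.8 0.5 2 0 0 0 0.22; -0.8 0.5 3 0 0 0 0.22; -0.8 0.5 3 0 0 0 0.22; -0.8 0.5 3 0 0 0 0.22"

```text
t: 50.78
tcp_pos: [0.66, -0.2373, 0.2702]
orientation: [-179.9, -0.0, 94.2]
contact_force: [0.1, 0.3, -0.5]
grip_width: 0.781
```

```bash
python3 -c "
from h import *
plan2([.660,-.2385,.074],CY+90)
"
```

```text
d cm [-0.13  0.03  4.89] tilt [-0.1 -0.   0. ] wz 0.1 | t 50.78 grasp [ 0.6597 -0.2373  0.1229] yaw 94.2 q1 -29 q6 -34 F [ 0.1  0.3 -0.5] grip 0.781
```

Request:
arm_command --commands "-0.1 0 2 0 0 0 0.22; -0.1 0 4 0 0 0 0.22; -0.1 0 4.9 0 0 0 0.22; -0.1 0 4.9 0 0 0 1; -0.1 0 4.9 0 0 0 1"

```text
t: 51.2
tcp_pos: [0.6602, -0.2391, 0.221]
orientation: [-179.9, -0.0, 94.2]
contact_force: [-0.3, 0.6, -0.2]
grip_width: 0.651
```

Request:
arm_command --commands "0 0 0 0 0 0 1; 0 0 0 0 0 0 1; 0 0 0 0 0 0 1; 0 0 0 0 0 0 1"

```text
t: 51.53
tcp_pos: [0.6605, -0.2397, 0.2219]
orientation: [-180.0, 0.1, 94.1]
contact_force: [-2.7, 1.3, 5.6]
grip_width: 0.582
```

Request:
arm_command --commands "0 0 -0.2 0 0 0 1; 0 0 -0.4 0 0 0 1; 0 0 -0.4 0 0 0 1; 0 0 -0.4 0 0 0 1; 0 0 -0.4 0 0 0 1"

```text
t: 51.95
tcp_pos: [0.6598, -0.2393, 0.2236]
orientation: [-179.8, -0.0, 94.1]
contact_force: [-0.1, 0.5, -2.8]
grip_width: 0.584
```

```bash
python3 -c "
from h import *
plan2(w(-.004,-.099,.245),CY+90)
"
```

```text
d cm [ 33.12 -13.3  -16.81] tilt [-0.2 -0.   0. ] wz -0.0 | t 51.95 grasp [ 0.6594 -0.2392  0.0763] yaw 94.1 q1 -30 q6 -34 F [-0.1  0.5 -2.8] grip 0.584
```

Request:
arm_command --commands "0 0 -4 0 0 0 1; 0 0 -8 0 0 0 1; 0 0 -12 0 0 0 1; 0 0 -16 0 0 0 1; 0 0 -17 0 0 0 1"

```text
t: 52.37
tcp_pos: [0.6616, -0.24, 0.4029]
orientation: [179.5, 0.4, 94.2]
contact_force: [1.5, -0.6, -0.9]
grip_width: 0.582
```

Request:
arm_command --commands "33.1 -13.3 0 0 0 0 1; 33.1 -13.3 0 0 0 0 1; 33.1 -13.3 0 0 0 0 1; 33.1 -13.3 0 0 0 0 1; 33.1 -13.3 0 0 0 0 1"

```text
t: 52.78
tcp_pos: [0.5674, -0.0507, 0.3926]
orientation: [-179.8, -0.1, 94.1]
contact_force: [0.5, 0.3, -3.1]
grip_width: 0.584
```

Request:
arm_command --commands "13.8 -5.5 0 0 0 0 1; 13.8 -5.5 0 0 0 0 1; 13.8 -5.5 0 0 0 0 1; 13.8 -5.5 0 0 0 0 1; 13.8 -5.5 0 0 0 0 1"

```text
t: 53.2
tcp_pos: [0.5014, 0.0853, 0.393]
orientation: [-179.7, -0.1, 94.4]
contact_force: [-0.1, -0.5, -3.9]
grip_width: 0.587
```

```bash
python3 -c "
from h import *
plan2(w(-.004,-.099,.1),CY+90)
"
```

```text
d cm [-0.48  0.3  14.57] tilt [-0.3 -0.1  0. ] wz 0.3 | t 53.20 grasp [0.5007 0.0856 0.2457] yaw 94.4 q1 -4 q6 -8 F [-0.1 -0.5 -3.9] grip 0.587
```

Request:
arm_command --commands "-0.4 0.3 4 0 0 0.2 1; -0.4 0.3 8 0 0 0.2 1; -0.4 0.3 11 0 0 0.2 1; -0.4 0.3 14 0 0 0.2 1; -0.4 0.3 14 0 0 0.2 1"

```text
t: 53.62
tcp_pos: [0.5038, 0.0774, 0.2476]
orientation: [-179.2, -0.1, 93.9]
contact_force: [-2.1, 0.3, -3.9]
grip_width: 0.587
```

Request:
arm_command --commands "0 0 0 0 0 0 1; 0 0 0 0 0 0 1; 0 0 0 0 0 0 1"

```text
t: 53.87
tcp_pos: [0.5084, 0.0774, 0.2568]
orientation: [179.9, 0.0, 93.9]
contact_force: [0.6, -0.4, -3.8]
grip_width: 0.584
```

```bash
python3 -c "
from h import *
plan2(w(-.004,-.099,.082),CY+90)
"
```

```text
d cm [ 0.44 -0.52  2.74] tilt [0.1 0.  0. ] wz -0.2 | t 53.87 grasp [0.5087 0.0773 0.1095] yaw 93.9 q1 -5 q6 -9 F [ 0.6 -0.4 -3.8] grip 0.584
```

Request:
arm_command --commands "0.4 -0.5 0 0 0 0 1; 0.4 -0.5 1 0 0 0 1; 0.4 -0.5 1.8 0 0 0 1; 0.4 -0.5 2.3 0 0 0 1; 0.4 -0.5 2.5 0 0 0 1"

```text
t: 54.28
tcp_pos: [0.5017, 0.0811, 0.2293]
orientation: [-179.8, 0.0, 94.0]
contact_force: [-4.7, -3.6, 13.5]
grip_width: 0.584
```

Request:
arm_command --commands "0 0 0 0 0 0 1; 0 0 0 0 0 0 1; 0 0 0 0 0 0 1"

```text
t: 54.53
tcp_pos: [0.5017, 0.0812, 0.2296]
orientation: [-179.8, -0.0, 94.0]
contact_force: [-2.7, -2.0, 3.2]
grip_width: 0.581
```

```bash
python3 -c "
from h import *
plan2(w(-.004,-.099,.082),CY+90)
"
```

```text
d cm [0.   0.2  0.03] tilt [-0.2 -0.   0. ] wz -0.2 | t 54.53 grasp [0.5013 0.0812 0.0823] yaw 94.0 q1 -4 q6 -8 F [-2.7 -2.   3.2] grip 0.581
```

Request:
arm_command --commands "0 0 0 0 0 0 0.3; 0 0 0 0 0 0 0.3; 0 0 0 0 0 0 0.3; 0 0 0 0 0 0 0.3"

```text
t: 54.87
tcp_pos: [0.502, 0.0813, 0.2297]
orientation: [-179.9, -0.0, 93.9]
contact_force: [-0.6, -0.5, -0.1]
grip_width: 0.694
```

Request:
arm_command --commands "0 0 -2 0 0 0 0.3; 0 0 -6 0 0 0 0.3; 0 0 -10 0 0 0 0.3; 0 0 -13 0 0 0 0.3; 0 0 -13 0 0 0 0.3"

```text
t: 55.28
tcp_pos: [0.5043, 0.0813, 0.3668]
orientation: [179.4, 0.1, 94.0]
contact_force: [0.5, 0.1, 0.4]
grip_width: 0.702
```

```bash
python3 -c "
from h import *
sc('f6.png',(200,100,360,240),5)
f=cam('top'); cv2.imwrite('pics/f6t.png',cv2.resize(f['pixels'][80:300,100:420,::-1],None,fx=2.5,fy=2.5,interpolation=cv2.INTER_CUBIC))
plan2(w(.125,0,.20),CY+90)
"
```

```text
d cm [ 9.95 12.91  1.41] tilt [0.1 0.  0. ] wz -0.2 | t 55.38 grasp [0.5028 0.0813 0.2139] yaw 93.9 q1 -4 q6 -8 F [ 1.2 -0.3 -0.2] grip 0.700
```

View pics/f6.png

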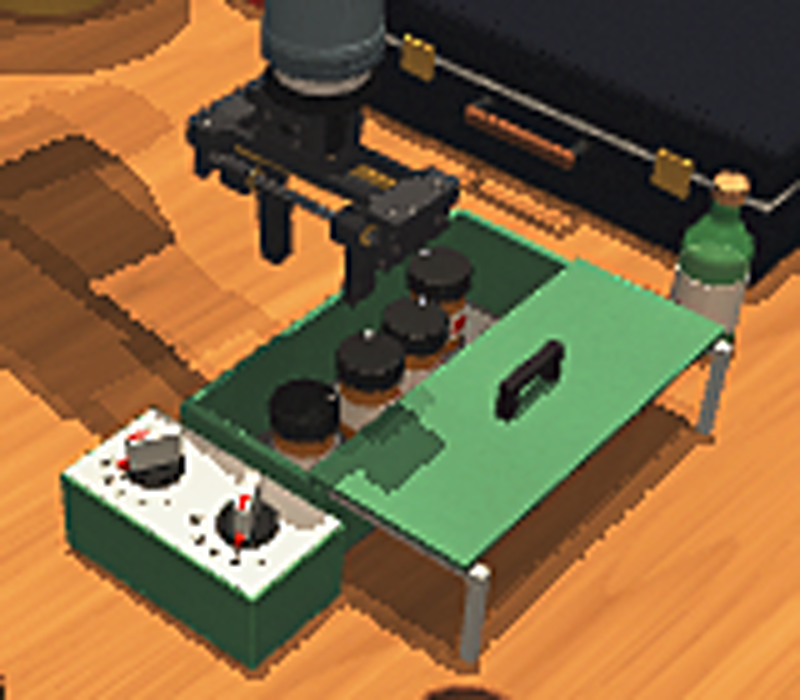

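View pics/f6t.png

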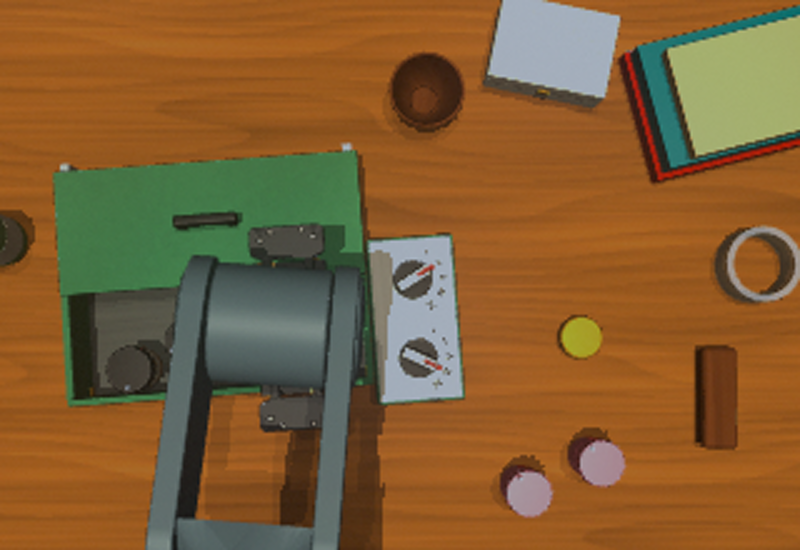

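All four jars are upright in the chest. Now closing the cover.

Request:
arm_command --commands "10 12.9 0 0 0 0 0.45; 10 12.9 0 0 0 0 0.45; 10 12.9 0 0 0 0 0.45; 10 12.9 1 0 0 0 0.45; 10 12.9 4 0 0 0 0.45"

```text
t: 55.8
tcp_pos: [0.6284, 0.1938, 0.3217]
orientation: [179.5, -0.1, 94.1]
contact_force: [-0.5, 0.3, 0.1]
grip_width: 0.548
```

Request:
arm_command --commands "0 0 0 0 0 0 0.45; 0 0 0 0 0 0 0.45; 0 0 0 0 0 0 0.45"

```text
t: 56.05
tcp_pos: [0.6231, 0.1895, 0.3185]
orientation: [-179.7, 0.0, 93.9]
contact_force: [-0.3, 0.4, 0.5]
grip_width: 0.547
```

```bash
python3 -c "
from h import *
plan2([.6246,.1883,.128],CY+90)
"
```

```text
d cm [-0.13  0.23  4.32] tilt [-0.3  0.  -0. ] wz -0.2 | t 56.05 grasp [0.6225 0.1894 0.1712] yaw 93.9 q1 6 q6 3 F [-0.3  0.4  0.5] grip 0.547
```

Request:
arm_command --commands "0 0.2 2 0 0 0 0.45; 0 0.2 4 0 0 0 0.45; 0 0.2 4.2 0 0 0 0.45; 0 0.2 4.2 0 0 0 1; 0 0.2 4.2 0 0 0 1"

```text
t: 56.47
tcp_pos: [0.626, 0.1897, 0.2792]
orientation: [180.0, -0.0, 93.9]
contact_force: [0.9, 0.2, -0.1]
grip_width: 0.426
```

Request:
arm_command --commands "0 0 0 0 0 0 1; 0 0 0 0 0 0 1; 0 0 0 0 0 0 1; 0 0 0 0 0 0 1; 0 0 0 0 0 0 1"

```text
t: 56.88
tcp_pos: [0.625, 0.1901, 0.2782]
orientation: [-179.8, 0.0, 94.0]
contact_force: [-7.1, -1.0, 7.1]
grip_width: 0.132
```

```bash
python3 -c "
from h import *
plan2([.5,.1795,.128],CY+90)
"
```

```text
d cm [ -0.19 -12.48   0.35] tilt [-0.2  0.  -0. ] wz -0.2 | t 56.88 grasp [0.6244 0.1901 0.1309] yaw 94.0 q1 7 q6 3 F [-7.1 -1.   7.1] grip 0.132
```

Request:
arm_command --commands "0 -2.5 0 0 0 0 1; 0 -5.5 0 0 0 0 1; 0 -8.5 0 0 0 0 1; 0 -11 0 0 0 0 1; 0 -12 0 0 0 0 1" --squeeze 25

```text
t: 57.3
tcp_pos: [0.5041, 0.1813, 0.2783]
orientation: [-179.9, 0.1, 94.0]
contact_force: [2.5, -4.1, -2.6]
grip_width: 0.132
```

Request:
arm_command --commands "0 -0.3 0 0 0 0 1; 0 -0.6 0 0 0 0 1; 0 -0.8 0 0 0 0 1; 0 -0.8 0 0 0 0 1"

```text
t: 57.63
tcp_pos: [0.4992, 0.1808, 0.2783]
orientation: [179.9, 0.0, 93.9]
contact_force: [4.2, -4.5, -2.5]
grip_width: 0.134
```

```bash
python3 -c "
from h import *
plan2([.5,.1795,.128],CY+90)
"
```

```text
d cm [-0.12  0.03  0.3 ] tilt [0.1 0.  0. ] wz -0.2 | t 57.63 grasp [0.4996 0.1807 0.131 ] yaw 93.9 q1 7 q6 3 F [ 4.2 -4.5 -2.5] grip 0.134
```

Request:
arm_command --commands "0 -0.2 0 0 0 0 1; 0 -0.4 0 0 0 0 1; 0 -0.4 0 0 0 0 1; 0 -0.4 0 0 0 0 1"

```text
t: 57.97
tcp_pos: [0.4978, 0.1805, 0.2784]
orientation: [179.4, 0.0, 93.9]
contact_force: [20.9, -1.0, -17.3]
grip_width: 0.139
```

```bash
python3 -c "
from h import *
plan2([.5,.1795,.128],CY+90)
"
```

```text
d cm [-0.12  0.05  0.31] tilt [0.6 0.  0. ] wz -0.3 | t 57.97 grasp [0.4994 0.1806 0.1311] yaw 93.9 q1 7 q6 3 F [ 20.9  -1.  -17.3] grip 0.139
```

Request:
arm_command --commands "0 0.4 0 0 0 0 1; 0 0.4 0 0 0 0 0.45; 0 0.4 0 0 0 0 0.45; 0 0.4 0 0 0 0 0.45; 0 0.4 -2 0 0 0 0.45"

```text
t: 58.38
tcp_pos: [0.4961, 0.1812, 0.2942]
orientation: [-179.5, -0.0, 93.9]
contact_force: [-0.2, -0.2, -0.6]
grip_width: 0.409
```

Request:
arm_command --commands "0 0 -4 0 0 0 0.45; 0 0 -6 0 0 7 0.45; 0 0 -6 0 0 14 0.45; 0 0 -6 0 0 21 0.45; 0 0 -6 0 0 28.4 0.45"

```text
t: 58.8
tcp_pos: [0.4978, 0.1816, 0.3583]
orientation: [-179.9, -0.0, 65.5]
contact_force: [-0.4, -0.5, -0.0]
grip_width: 0.554
```

```bash
python3 -c "
from h import *
f=cam('top'); crop(f,230,150,310,250,6,'g1.png')
plan2([.472,-.0475,.2],65.5)
"
```

```text
d cm [-21.85   7.37   1.05] tilt [-0.1  0.  -0. ] wz -0.5 | t 58.85 grasp [0.4975 0.1817 0.2106] yaw 65.0 q1 7 q6 32 F [ 0.1 -0.3  0.1] grip 0.547
```

View pics/g1.png

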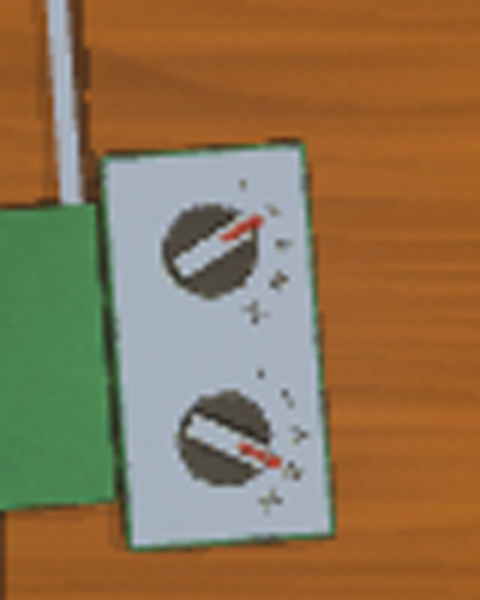

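Cover shut, dials undisturbed at far 2 and near 4. Now the near dial.

Request:
arm_command --commands "-21.9 7.4 1 0 0 -0.5 0.45; -21.9 7.4 1 0 0 -0.5 0.45; -21.9 7.4 1 0 0 -0.5 0.45; -21.9 7.4 1 0 0 -0.5 0.45; -21.9 7.4 1 0 0 -0.5 0.45"

```text
t: 59.27
tcp_pos: [0.4772, -0.0271, 0.3485]
orientation: [-179.9, 0.0, 66.5]
contact_force: [0.5, -1.1, -0.6]
grip_width: 0.551
```

```bash
python3 -c "
from h import *
plan2([.472,-.0475,.15],65.5)
"
```

```text
d cm [-2.07  0.37  5.12] tilt [-0.1  0.  -0. ] wz 1.0 | t 59.27 grasp [ 0.4769 -0.027   0.2012] yaw 66.5 q1 -18 q6 6 F [ 0.5 -1.1 -0.6] grip 0.551
```

Request:
arm_command --commands "-2.1 0.4 1 0 0 1 0.45; -2.1 0.4 3 0 0 1 0.45; -2.1 0.4 5 0 0 1 0.45; -2.1 0.4 5 0 0 1 0.45; -2.1 0.4 5 0 0 1 0.45"

```text
t: 59.68
tcp_pos: [0.4726, -0.0464, 0.2979]
orientation: [-179.7, 0.0, 65.4]
contact_force: [0.1, -0.4, 0.1]
grip_width: 0.547
```

```bash
python3 -c "
from h import *
plan2([.472,-.0475,.107],65.5)
"
```

```text
d cm [-0.1   0.08  4.36] tilt [-0.3  0.  -0. ] wz -0.1 | t 59.68 grasp [ 0.4719 -0.0463  0.1506] yaw 65.4 q1 -20 q6 5 F [ 0.1 -0.4  0.1] grip 0.547
```

Request:
arm_command --commands "-0.1 0.1 2 0 0 0 0.45; -0.1 0.1 4 0 0 0 0.45; -0.1 0.1 4.2 0 0 0 0.45; -0.1 0.1 4.2 0 0 0 0.45"

```text
t: 60.02
tcp_pos: [0.4735, -0.0475, 0.2568]
orientation: [-179.8, 0.0, 65.4]
contact_force: [0.7, -0.7, -0.2]
grip_width: 0.551
```

```bash
python3 -c "
from h import *
plan2([.472,-.0475,.107],65.5)
"
```

```text
d cm [-0.05 -0.1   0.25] tilt [-0.2  0.  -0. ] wz -0.1 | t 60.02 grasp [ 0.4731 -0.0475  0.1095] yaw 65.4 q1 -20 q6 5 F [ 0.7 -0.7 -0.2] grip 0.551
```

Request:
arm_command --commands "0 -0.1 0.3 0 0 0 0.45; 0 -0.1 0.3 0 0 0 1; 0 -0.1 0.3 0 0 0 1; 0 -0.1 0.3 0 0 0 1; 0 -0.1 0.3 0 0 0 1"

```text
t: 60.43
tcp_pos: [0.4729, -0.0477, 0.2543]
orientation: [-180.0, 0.0, 65.3]
contact_force: [-0.6, -0.5, -0.1]
grip_width: 0.274
```

Request:
arm_command --commands "0 0 0 0 0 0 1; 0 0 0 0 0 0 1; 0 0 0 0 0 0 1"

```text
t: 60.68
tcp_pos: [0.4724, -0.0475, 0.2539]
orientation: [-179.8, 0.0, 65.3]
contact_force: [-2.8, 0.9, 5.2]
grip_width: 0.133
```

Request:
arm_command --commands "0 0 0 0 0 -6 1; 0 0 0 0 0 -13 1; 0 0 0 0 0 -20 1; 0 0 0 0 0 -27 1; 0 0 0 0 0 -34 1"

```text
t: 61.1
tcp_pos: [0.4723, -0.0475, 0.2539]
orientation: [-179.8, -0.1, 99.6]
contact_force: [-4.3, 0.7, 6.4]
grip_width: 0.132
```

Request:
arm_command --commands "0 0 0 0 0 -7 1; 0 0 0 0 0 -14 1; 0 0 0 0 0 -21 1; 0 0 0 0 0 -23.4 1; 0 0 0 0 0 -23.4 1"

```text
t: 61.52
tcp_pos: [0.4723, -0.0475, 0.2538]
orientation: [-179.8, -0.1, 122.8]
contact_force: [-5.5, 1.6, 6.0]
grip_width: 0.136
```

```bash
python3 -c "
from h import *
plan2([.472,-.0475,.107],122.8)
"
```

```text
d cm [-0.02  0.02 -0.05] tilt [-0.2 -0.1  0. ] wz 0.0 | t 61.52 grasp [ 0.4717 -0.0474  0.1065] yaw 122.8 q1 -20 q6 -53 F [-5.5  1.6  6. ] grip 0.136
```

Release, retreat and look.

Request:
arm_command --commands "0 0 0 0 0 0 0.45; 0 0 0 0 0 0 0.45; 0 0 0 0 0 0 0.45; 0 0 -3 0 0 0 0.45; 0 0 -7 0 0 0 0.45"

```text
t: 61.93
tcp_pos: [0.4712, -0.0472, 0.321]
orientation: [-179.6, -0.4, 122.7]
contact_force: [1.8, -0.3, 0.1]
grip_width: 0.487
```

```bash
python3 -c "
from h import *
plan2([.38,.24,.28],122.8)
"
```

```text
d cm [ 29.07   7.85 -10.46] tilt [-0.4 -0.4  0. ] wz -0.1 | t 61.93 grasp [ 0.4698 -0.0468  0.1737] yaw 122.7 q1 -20 q6 -53 F [ 1.8 -0.3  0.1] grip 0.487
```

Request:
arm_command --commands "0 0 -4 0 0 0 0.2; 3 1 -8 0 0 0 0.2; 7 2 -10 0 0 0 0.2; 11 3 -10.5 0 0 0 0.2; 15 4 -10.5 0 0 0 0.2"

```text
t: 62.35
tcp_pos: [0.4292, 0.0905, 0.4311]
orientation: [179.8, 0.1, 122.6]
contact_force: [1.5, 0.6, -0.0]
grip_width: 0.799
```

Request:
arm_command --commands "4 1 0 0 0 0 0.2; 8 2 0 0 0 0 0.2; 12 3 0 0 0 0 0.2; 14 4 0 0 0 0 0.2; 14 4 0 0 0 0 0.2"

```text
t: 62.77
tcp_pos: [0.3859, 0.2324, 0.4284]
orientation: [-180.0, -0.1, 122.9]
contact_force: [0.2, -0.1, -0.3]
grip_width: 0.798
```

```bash
python3 -c "
from h import *
f=cam('top'); crop(f,230,150,310,250,6,'g2.png')
sc('g3.png',(110,90,370,290),3)
cv2.imwrite('pics/g4.png',cv2.resize(f['pixels'][80:300,100:420,::-1],None,fx=2.5,fy=2.5,interpolation=cv2.INTER_CUBIC))
print(state()['t'],state()['tcp_pos'],state()['contact_force'])
"
```

```text
62.8667 [0.38694918 0.22978201 0.42816721] [0.11401311 0.02223666 0.72826383]
```

View pics/g2.png

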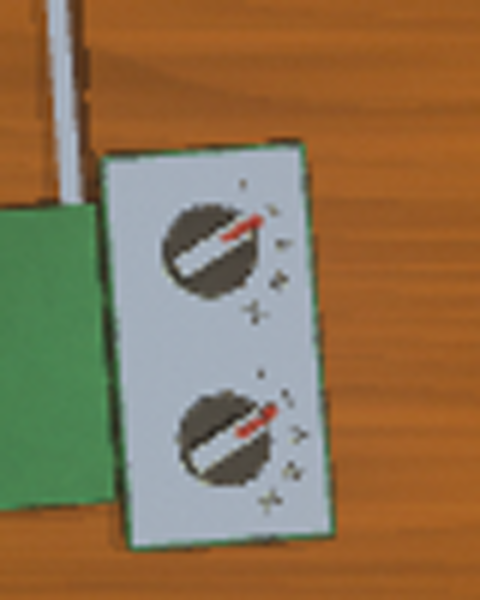

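View pics/g3.png

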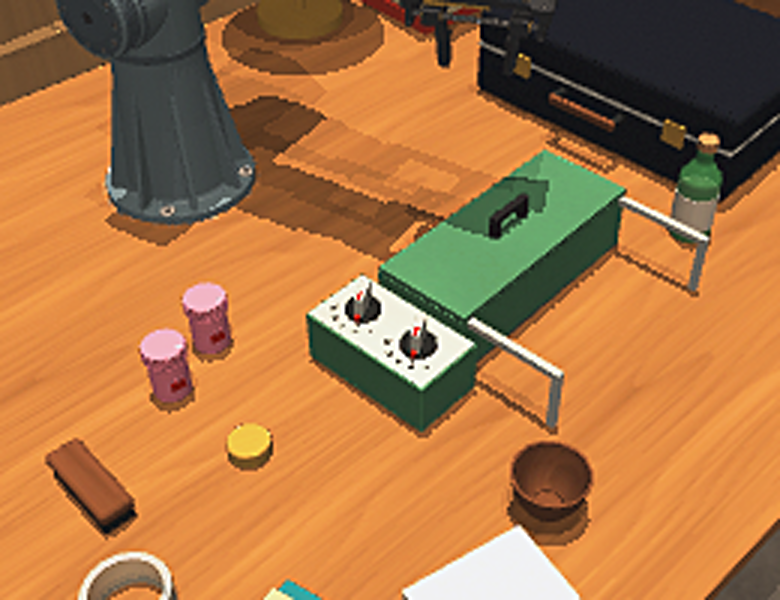

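View pics/g4.png

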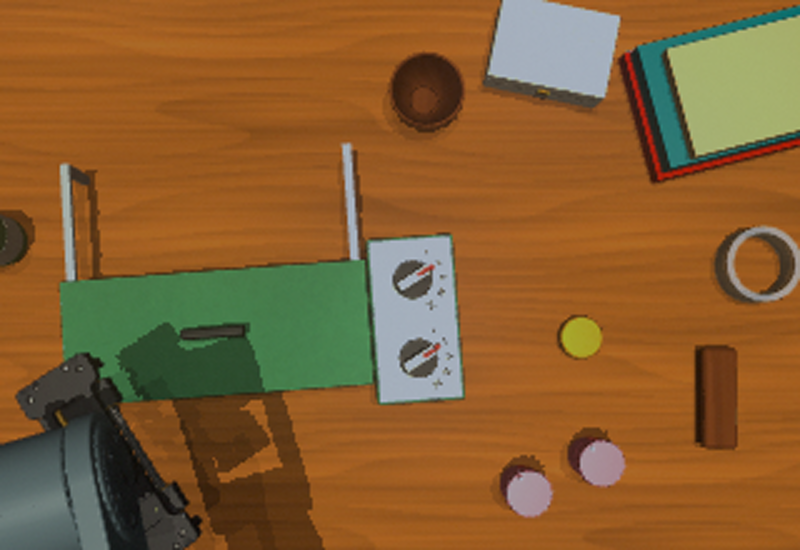

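```bash
python3 -c "
from h import *
for n in ('top','scene'):
  f=cam(n); cv2.imwrite('pics/z_%s.png'%n,f['pixels'][:,:,::-1])
"
```

```text
(no output)
```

View pics/z_top.png

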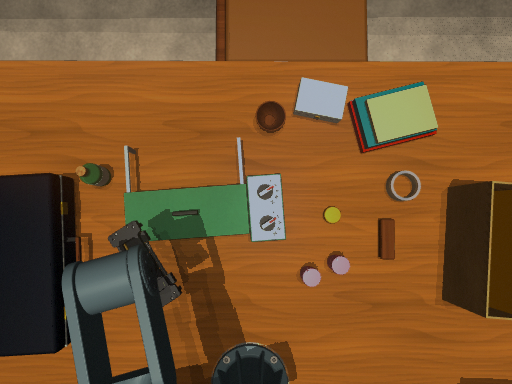

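View pics/z_scene.png

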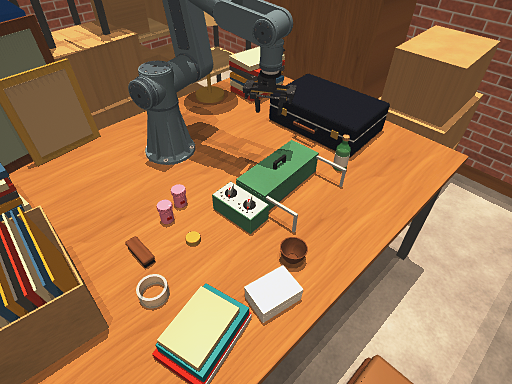

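No black-capped jar is left on the table and the other things are where they were. Handing in.

```bash
python3 -c "
from workcell import *
print(job_done())"
```

```text
the job is handed in; nothing more can be done
None
```

The job is done and handed in at about 63 s. All four jars present are in the locked chest; I saw no fifth jar in either camera.

- **Chest opened:** I set the near dial to 4 and the far dial to 2, then slid the cover open to its stop. Pushing on the stop briefly read about 50 N sideways and 37 N vertical at the wrist. That is under the 120 N wrist limit. I took the 40 N limit as not applying, since the fingers were gripping the handle.
- **Caps:** One jar lifted at once, so it was already tight. The other three lifted freely for about 6–7 mm, so I screwed each about 75° clockwise. Each then carried the jar's weight within 2–3 mm of lift, both straight after tightening and again when I picked it up. That matches a tight cap, but I could not resolve the 1.5 mm play limit exactly.
- **Jars:** All four were standing upright in the chest in the last pictures before I shut the cover.
- **Closing:** I slid the cover shut to its stop and turned the near dial back to 2. The final pictures show both pointers at 2, the cover shut, and the gripper clear and touching nothing. I did not tug the cover to test the lock.
- **Other things:** The tin, brush, tape roll, bowl, green bottle and pink look-alikes look unmoved. I compared them by eye only.

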